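# Hang the rinsed gel plate on the drying rail with an S-hook

### The job

Take the S-hook off the drying rail by its grip, pass its lower, upturned end gently through the hole in the hanger strip of the gel plate that stands in the rinse rack, feeling for the hole along the strip without shoving hard, and lift the plate out of the rack with the hook alone, without touching the plate with the fingers. Then hang the hook with the plate on it back on the drying rail, so that the plate hangs free over the drip tray, and let go. Leave the plain plate standing in its slot.

Things in the scene. Friction and masses are not known exactly. Their poses are not given: they have to be found in the camera images.
- hook_grip (a point): centre of the grey plastic grip on top of the S-hook, 36 mm above the hook's origin: a block 22 mm (hook's x) by 12 mm (hook's y, squeeze here) by 28 mm tall. When the hook hangs on the rail the grip's underside is 10 mm above the rail's top. Axes as the hook's.
- s_hook: S-hook of 4 mm steel wire, 40 g, in its own x-z plane, z up; origin: centre of the upper bend (inside radius 12 mm, mouth open downwards and to -x, free end at x -17, z -8 mm). The stem slants from x 14, z 0 to x -12, z -52 mm. It starts hung on the rail, x as the rail's x. To come off it rises 28 mm while easing 6 mm to +x, then goes to +x till clear; back on in reverse.
- hook_bend (a point): inside bottom of the hook's lower bend (inside radius 10 mm), 62 mm under the hook's origin; here the load settles. The wire's underside is 4 mm lower. From the bend the wire runs to +x into a 20 mm straight end that rises at 35 degrees to the tip.
- hook_tip (a point): rounded tip of the hook's lower end (2 mm radius, its centre here), at x 23.3, z -50.4 mm from the hook's origin; it points to +x and 35 degrees up, and enters the hole by moving that way, from the robot's side.
- plate: aluminium gel plate, 120 mm wide (its y), 4 mm thick (its x), 75 mm tall, upright in a rack slot; origin: centre of its lower edge, z up, x away from the robot. With its strip 0.10 to 0.18 kg. It has 2 mm of play in the slot and leans up to 4 degrees when pushed. The hook must not press on plate or strip with over 15 N.
- plate_mid (a point): centre of the gel plate, 37.5 mm over its lower edge. A flat steel hanger strip, 120 wide, 4 thick, stands on its top edge from z 75 to 105 mm over the lower edge; one round hole, 10 mm across, at strip's middle, z 92 mm. The strip slides stiffly (6 N) along the edge and sits anywhere from y -26 to +26 mm: not measured, find the hole by feel or eye.
- rack: white rinse rack, 150 (x) by 170 mm (y), fixed; origin at the centre of its underside, z up. Two slots along its y at x -35 and +35 mm, 6 mm wide, 140 mm long, floor at z 10 mm, top at z 40 mm. The gel plate stands in one slot, the plain plate in the other, either way round.
- blank_mid (a point): centre of the plain plate without strip or hole, 120 wide (y) x 4 thick (x) x 100 mm tall, standing in the other slot.
- rail_mid (a point): middle of the drying rail's axis: a 10 mm round steel bar along this point's y, 235 mm above the table, between two posts 12 mm thick at y -135 and +135 mm. x points away from the robot, z up. The bare hook hangs with its origin 7 mm under the rail's axis.
- stand: the drying stand that carries the rail, fixed; origin under the rail's middle on the table. Its white drip tray, 130 (x) by 300 mm (y), is 18 mm high.
Not all that is in view belongs to the job. What is shaped like the plate but red is not meant.

How it is judged:
On the way:
1. the plate is lifted clear of the rack, hanging on the hook alone (contact force between s_hook and plate above 0.3 N and contact force between plate and rack below 0.05 N and contact force between the fingers and plate below 0.05 N and z of plate in the frame of rack above 0.03 m), for 0.2 s.
At the end, for the whole second after the job is handed in: the S-hook hangs on the rail between the posts (origin within 12 mm of the rail's line sideways, 0 to 14 mm below its axis), the gel plate hangs on it, touching neither stand nor rack, lower edge over 35 mm up, at rest (under 80 mm/s); the plain plate still stands (x of s_hook in the frame of rail_mid between -0.012 and 0.012 m and y of s_hook in the frame of rail_mid between -0.12 and 0.12 m and z of s_hook in the frame of rail_mid between -0.014 and 0 m and contact force between s_hook and stand above 0.3 N and contact force between s_hook and plate above 0.3 N and z of plate in the frame of stand above 0.035 m and contact force between plate and stand below 0.05 N and contact force between plate and rack below 0.05 N and linear speed of plate below 0.08 m/s and angle between blank_mid's own z axis and vertical below 0.15 rad).
It fails at once if the hook presses on the plate or its strip with over 15 N (contact force between s_hook and plate above 15 N).
It fails at once if the fingers touch the gel plate (contact force between the fingers and plate above 0.5 N).
It fails at once if the plain plate is shifted by over 25 mm (distance of blank_mid from where it was at the start of the episode above 0.025 m).
It also fails if it takes over 72 s, if anything falls off the work surface, if the arm or the gripper's body presses on something with over 40 N, if the wrist force passes 120 N, or if a joint passes its speed limit or range.

### The arm

A 6-joint arm with a two-finger parallel gripper is mounted at the origin on the work surface. World frame = base frame: x ahead of the robot, y to its left, z up, the work surface at z = 0. Lengths are in m, angles in rad, forces in N, time in s.
With the tool pointing down it reaches from about 0.325 to 0.75 m from the base axis. Payload 7.6 kg.
Tool frame: the origin (TCP) lies between the finger pads; the fingertips stand 19 mm ahead of it and the grasp point (between the pads) is the TCP; z points along the fingers, x is the direction in which the jaws open and shut, and the axes are right-handed (so a half turn about z gives the same grasp; the last joint's range is limited). The gripper opens to 85 mm and grips with 20 to 120 N. Pads are 22 mm wide; open, the fingers measure 114 mm over their backs; the gripper's body (76 mm by 85 mm) begins 54 mm behind the grasp point. The pads swing forward as they close: fully open they stand 13 mm farther back than shut.
Start: joints at [-1.349, 0.052, 1.401, -0, 1.689, -0.07], TCP at [0.151, -0.503, 0.25] pointing down, gripper open.
Joint ranges: [-2.9, 2.9], [-0.91, 2.17], [0.12, 2.37], [-1.06, 4.2], [0.26, 2.73], [-2.93, 2.93]. Speed limits (rad/s): [2.57, 2.57, 3.01, 3.14, 3.14, 3.14].

### API

Orientations are given as a unit quaternion [w, x, y, z].
In Python, from plant import telemetry, optics, workorder, finder gives the robot as it stands.
- The arm moves only by the tool apply_moves, never from a script. Its argument "steps" is a list of rows, each an object of numbers: "jaw": the closure in counts, from 0 (fully open) to 255 (shut); "dx", "dy", "dz": the shift along the tool's x, y, z in mm; "rx", "ry", "rz": the turn, a rotation vector about the tool's x, y, z in rad. A call has 1 to 10 rows; each row is the pose to reach, as a shift and turn from the pose commanded when the call began, along the tool's axes at that moment; what a row does not reach only later rows make up. A row lasts 1/8 s, in which the tool goes at most 62.5 mm and 10.7 degrees, less where a joint would pass 70% of its speed; a pose out of reach is approached as far as the arm can. A call with a gripper value outside its range is refused whole. The fingers move at their own pace and stop on an object; "newtons" is the grip in N (left out, the last holds). Time passes only in rows, so rows that repeat a pose let the fingers close. It gives the time, the measured TCP pose, the force and the opening at its end, in the units of the state.
- telemetry.get_state(): the state, without advancing time (a new reading comes with each control period).
- optics.capture(name): name is "scene" or "top"; returns (picture, depth): 384x512x3 uint8, red, green, blue; 384x512 float32, m along the optical axis (not along the pixel's ray), 0 where there is no reading.
- optics.camera_model(name): a dict with "fx", "fy", "cx", "cy" (pixels), "R" (3x3) and "t" (3): a world point X has camera coordinates R X + t. Camera axes: x right, y down, z forward; pixel columns grow to the right and rows downward; lengths in m; the calibration is good to about 2 mm. A picture is of the moment at which its call begins. camera_model takes no time and is no camera call.
- workorder.hand_in(): hands the job in, once; it reports no verdict.
Trained networks look in the newest picture that a camera, given by its name, has taken for a name from the list of things; names that differ only in an ending like _2 or _b are one class to them, and where a whole thing is asked for, a point or a joint stands for the part that bears it (a point fixed in the world has none). Each returns a list of dicts, best first, with "p" (0 to 1); they miss things now and then, are a little off and sometimes report something else, mostly with a low value. They report only what shows in the picture. A call takes as long as a camera call. They do not tell look-alikes from the thing itself.
- finder.trace(camera, query): "region" (384x512 bool, what is visible of it) and "bbox" ([left, top, right, bottom] in pixels, round what is visible of it).
The state is a dict: "clock": time; "joint_positions": joint angles; "joint_vel": joint speeds; "joint_efforts": joint torques, N m; "tool_pos": TCP position; "tcp_rot": TCP orientation; "ft_force": force on the tool from outside, world axes, zero at the start; "moment": the same for the moment, N m; "finger_gap": finger opening in m.
Only numpy, scipy, OpenCV 4.12 (cv2) and the standard library are available. Lean on these libraries where they do the work, as an engineer would, in place of code of your own. Each camera call takes 0.05 s, during which the arm holds its last target.

## Working session

There is one attempt and no reset: what is moved stays moved. The work goes in short steps, Python scripts to look and compute and a tool call to move; the robot and the scene stay as the last step left them, time stands still between calls to the robot, and variables do not carry over. Pictures are saved under pics/ and viewed, and the job is handed in when it is done.

Besides the shell and the picture viewer there is one more tool, called after ">>>" as a command line: name --argument value ..., lists and objects as JSON in quotes. apply_moves: Moves the arm, as the interface text tells. Its arguments: {"type":"object","properties":{"steps":{"type":"array","items":{"type":"object","properties":{"jaw":{"type":"number"},"dx":{"type":"number"},"dy":{"type":"number"},"dz":{"type":"number"},"rx":{"type":"number"},"ry":{"type":"number"},"rz":{"type":"number"}}}},"newtons":{"type":"number"}},"required":["steps"]}

```bash
ls; mkdir -p pics
cat > h.py <<'E'
import numpy as np, cv2
from plant import telemetry, optics, workorder, finder
def save(name,fn):
    im,d=optics.capture(name); cv2.imwrite('pics/'+fn+'.png',im[:,:,::-1]); np.save('pics/'+fn+'.npy',d); return im,d
def back(cam,u,v,z):
    m=optics.camera_model(cam); R=np.array(m['R']);t=np.array(m['t'])
    u=np.asarray(u,float);v=np.asarray(v,float);z=np.asarray(z,float)
    c=np.stack([(u-m['cx'])/m['fx']*z,(v-m['cy'])/m['fy']*z,z],-1)
    return (c-t)@R
def proj(cam,X):
    m=optics.camera_model(cam); c=np.asarray(X)@np.array(m['R']).T+np.array(m['t'])
    return np.stack([c[...,0]/c[...,2]*m['fx']+m['cx'],c[...,1]/c[...,2]*m['fy']+m['cy']],-1)
E
python3 - <<'E'
from h import *
for c in('scene','top'):
    im,d=save(c,c+'0'); m=optics.camera_model(c); print(c,m['fx'],np.round(-np.array(m['R']).T@np.array(m['t']),3),np.round(m['R'],2).tolist())
    for q in('s_hook','hook_grip','plate','rack','blank_mid','rail_mid','stand'):
        for r in finder.trace(c,q)[:3]:
            g=r['region']&(d>0); P=back(c,*np.nonzero(g)[::-1],d[g]) if g.any() else np.zeros((1,3))
            print(q,round(r['p'],2),r['bbox'],np.round(np.median(P,0),3),np.round(P.min(0),3),np.round(P.max(0),3))
print(telemetry.get_state())
E
```

```text
pics
scene 408.3604134976073 [ 0.925 -0.675  0.68 ] [[0.89, 0.45, -0.01], [0.23, -0.49, -0.84], [-0.38, 0.75, -0.54]]
s_hook 0.79 [181.2, 194.8, 196.3, 226.7] [ 0.549 -0.196  0.262] [ 0.319 -0.2   -0.003] [0.56  0.082 0.279]
hook_grip 0.77 [183.9, 191.1, 201.0, 248.6] [ 0.544 -0.194  0.254] [ 0.263 -0.2   -0.003] [0.567 0.157 0.279]
hook_grip 0.67 [243.6, 167.3, 261.5, 208.6] [0.489 0.162 0.076] [ 0.436  0.111 -0.001] [0.496 0.229 0.113]
plate 0.93 [266.4, 171.5, 286.9, 212.1] [0.559 0.166 0.083] [0.523 0.111 0.009] [0.567 0.243 0.116]
plate 0.92 [297.5, 154.7, 339.7, 190.7] [0.609 0.363 0.054] [ 0.514  0.324 -0.003] [0.659 0.549 0.107]
rack 0.84 [234.9, 183.1, 297.3, 234.0] [0.538 0.146 0.011] [ 0.45   0.085 -0.003] [0.604 0.292 0.097]
rail_mid 0.91 [122.0, 181.6, 259.5, 378.7] [ 0.541 -0.224  0.005] [ 0.318 -0.356 -0.004] [0.626 0.244 0.253]
rail_mid 0.56 [182.5, 193.2, 199.1, 229.0] [ 0.549 -0.195  0.262] [ 0.32  -0.2   -0.003] [0.56  0.12  0.279]
stand 0.57 [124.4, 179.6, 260.9, 379.8] [ 0.542 -0.225  0.005] [ 0.303 -0.356 -0.003] [0.626 0.269 0.242]
top 434.5469482300148 [0.387 
[... 1147 characters left out ...]
'joint_positions': array([-1.34927052e+00,  5.21884838e-02,  1.40071905e+00, -3.81494865e-06,
        1.68862587e+00, -7.02956641e-02]), 'joint_vel': array([ 3.49826931e-04, -1.24221801e-03,  8.85127882e-05,  3.36566727e-04,
        6.06496426e-04,  1.23876125e-03]), 'joint_efforts': array([-2.07943274e-03, -3.81502247e+01, -3.60302782e+01, -3.10020023e-04,
        5.19897401e-05,  5.20648996e-06]), 'tool_pos': array([ 0.15106527, -0.50280146,  0.25031974]), 'tcp_rot': array([ 2.07416271e-05,  8.02401624e-01, -5.96784411e-01,  2.12352350e-05]), 'ft_force': array([1.07364605, 0.27986107, 0.36263061]), 'moment': array([ 0.02167337, -0.03991276, -0.01449476]), 'finger_gap': 0.08566065011450004}
```

Run:
```python
import cv2,numpy as np
a=cv2.imread('pics/scene0.png');b=cv2.imread('pics/top0.png')
cv2.imwrite('pics/a1.png',cv2.resize(a[150:320,110:350],(800,567),interpolation=cv2.INTER_CUBIC))
cv2.imwrite('pics/b1.png',cv2.resize(b[140:270,110:450],(800,306),interpolation=cv2.INTER_CUBIC))
```

```text
(no output)
```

View pics/a1.png

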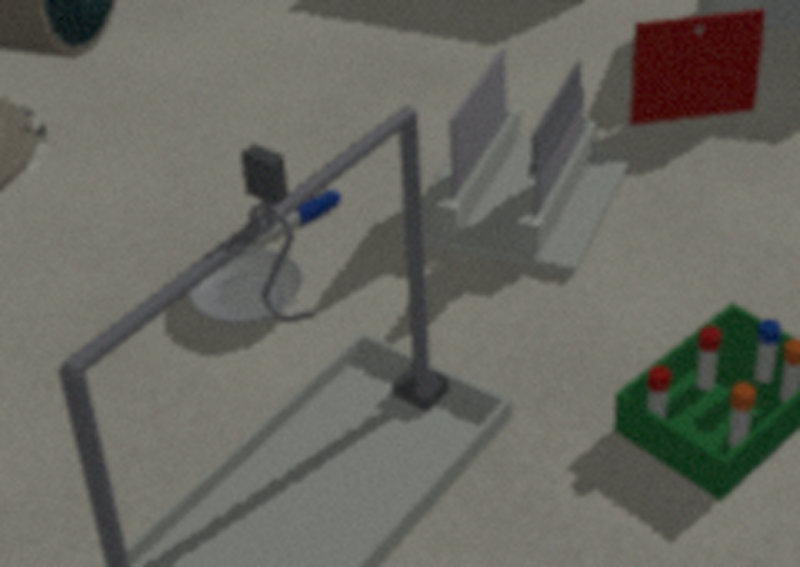

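View pics/b1.png

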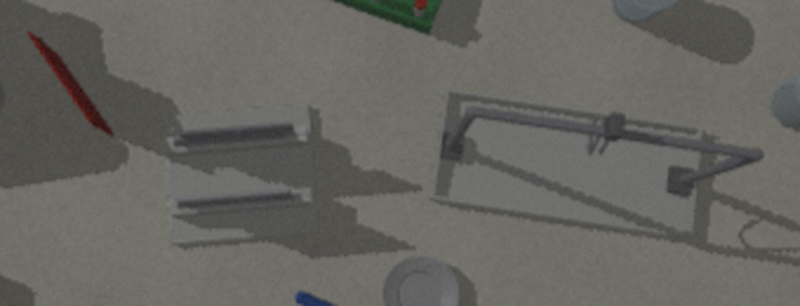

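View pics/scene0.png

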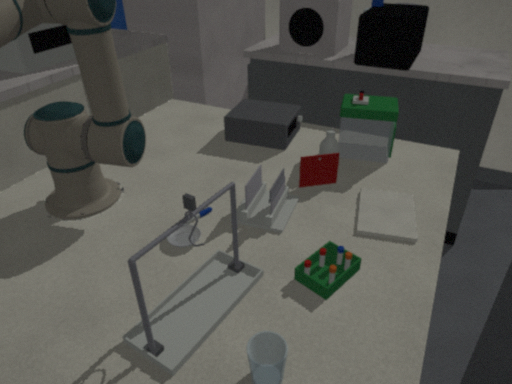

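Run:
```python
from h import *
for c in('top','scene'):
    d=np.load(f'pics/{c}0.npy'); im=cv2.imread(f'pics/{c}0.png')
    v,u=np.nonzero(d>0); P=back(c,u,v,d[v,u])
    print(c)
    # rail
    g=(P[:,2]>0.22)&(P[:,2]<0.25)&(abs(P[:,0]-.54)<.06)&(P[:,1]>-.38)&(P[:,1]<-.03)
    Q=P[g]; k=np.polyfit(Q[:,1],Q[:,0],1)
    for _ in range(5):
        r=Q[:,0]-np.polyval(k,Q[:,1]); s=abs(r)<.008; k=np.polyfit(Q[s,1],Q[s,0],1)
    Q=Q[s];print('rail n',len(Q),'x=%.4f*y+%.4f'%tuple(k),'y',Q[:,1].min(),Q[:,1].max(),'z',np.percentile(Q[:,2],[5,50,95]),'yaw',-np.arctan(k[0]))
    g=(P[:,2]>0.25)&(P[:,2]<0.3)&(abs(P[:,0]-.54)<.06)&(abs(P[:,1]+.2)<.06)
    Q=P[g];print('grip',len(Q),Q.mean(0),np.percentile(Q,[3,97],0).round(4).tolist())
    for nm,x0 in(('far',.555),('near',.484)):
        g=(P[:,2]>0.05)&(P[:,2]<0.13)&(abs(P[:,0]-x0)<.03)&(P[:,1]>.08)&(P[:,1]<.26)
        Q=P[g]; k=np.polyfit(Q[:,1],Q[:,0],1)
        for _ in range(5):
            r=Q[:,0]-np.polyval(k,Q[:,1]); s=abs(r)<.008; k=np.polyfit(Q[s,1],Q[s,0],1)
        Q=Q[s]; print(nm,len(Q),'x=%.4f*y+%.4f'%tuple(k),np.percentile(Q,[1,50,99],0).round(4).tolist())
        for lo,hi in((.05,.065),(.065,.08),(.08,.09),(.09,.1),(.1,.112),(.112,.125)):
            q=Q[(Q[:,2]>lo)&(Q[:,2]<hi)]
            if len(q)>5:print('  ',lo,len(q),q[:,1].min().round(4),q[:,1].max().round(4),q[:,0].mean().round(4))
a=cv2.imread('pics/scene0.png')
cv2.imwrite('pics/a2.png',cv2.resize(a[160:240,225:325],(800,640),interpolation=cv2.INTER_CUBIC)[:600])
b=cv2.imread('pics/top0.png')
cv2.imwrite('pics/b2.png',cv2.resize(b[175:250,170:250],(640,600),interpolation=cv2.INTER_CUBIC))
```

```text
top
rail n 553 x=0.1248*y+0.5663 y -0.341092643643598 -0.0626004420601782 z [0.23458321 0.23947387 0.24312687] yaw -0.12411490897145812
grip 90 [ 0.54147409 -0.19242064  0.27331623] [[0.5316, -0.1998, 0.2551], [0.5519, -0.1874, 0.2812]]
far 279 x=-0.1118*y+0.5724 [[0.5455, 0.1104, 0.0515], [0.5528, 0.1733, 0.0964], [0.5617, 0.237, 0.119]]
   0.05 41 0.1204 0.2399 0.5519
   0.065 19 0.1189 0.2367 0.5508
   0.08 63 0.1105 0.2385 0.5516
   0.09 30 0.1102 0.2143 0.5535
   0.1 44 0.1093 0.2264 0.5537
   0.112 82 0.1115 0.2281 0.5548
near 192 x=-0.1125*y+0.5026 [[0.4761, 0.11, 0.0504], [0.4833, 0.1683, 0.1011], [0.492, 0.2267, 0.1142]]
   0.05 26 0.1094 0.2266 0.4836
   0.065 29 0.1168 0.225 0.482
   0.08 20 0.1105 0.2269 0.4836
   0.09 19 0.11 0.2194 0.4833
   0.1 79 0.1115 0.2271 0.484
   0.112 19 0.1114 0.2267 0.4857
scene
rail n 816 x=0.1258*y+0.5711 y -0.33980188983008114 -0.063098117855233 z [0.22693396 0.23789855 0.24042359] yaw -0.12519009837585526
grip 194 [ 0.54706604 -0.19539954  0.26719022] [[0.5351, -0.1993, 0.252], [0.5558, -0.1882, 0.2785]]
far 338 x=-0.1035*y+0.5763 [[0.5507, 0.1117, 0.0508], [0.5594, 0.165, 0.0872], [0.5659, 0.2398, 0.1158]]
   0.05 69 0.1216 0.2427 0.5578
   0.065 55 0.1116 0.2401 0.5593
   0.08 64 0.1105 0.2393 0.5598
   0.09 45 0.1123 0.2284 0.5591
   0.1 56 0.1112 0.2271 0.5596
   0.112 49 0.1127 0.2276 0.5578
near 338 x=-0.1055*y+0.5061 [[0.4808, 0.112, 0.0507], [0.4887, 0.1633, 0.0832], [0.4951, 0.2277, 0.1109]]
   0.05 77 0.1117 0.2269 0.4889
   0.065 73 0.1119 0.2267 0.4891
   0.08 53 0.1108 0.2278 0.4885
   0.09 50 0.1122 0.2288 0.4888
   0.1 84 0.1124 0.2303 0.488
```

View pics/a2.png

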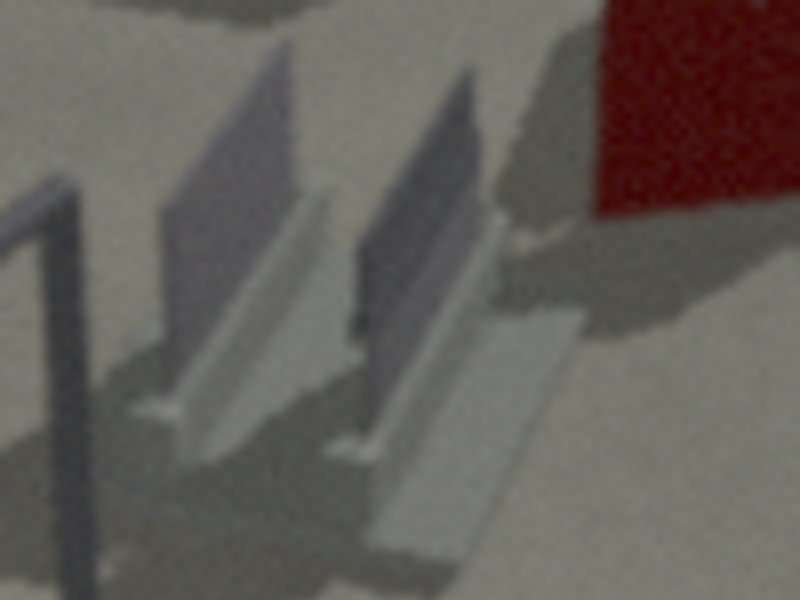

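View pics/b2.png

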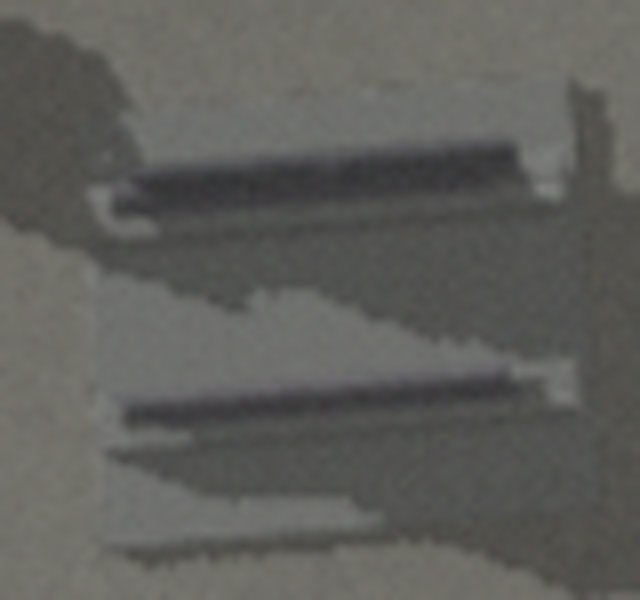

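```bash
cat >> h.py <<'E'
from scipy.spatial.transform import Rotation as Ro
def pose():
    s=telemetry.get_state(); q=s['tcp_rot']; return s,np.array(s['tool_pos']),Ro.from_quat([q[1],q[2],q[3],q[0]])
def des(psi): # hook yaw psi (hook x axis direction) -> tool rotation
    y=np.array([-np.sin(psi),np.cos(psi),0]); z=np.array([0,0,-1.]); return Ro.from_matrix(np.stack([-y,np.cross(z,-y),z],1))
def delta(pos,psi):
    s,p,R=pose(); Rt=des(psi)
    print('d mm',np.round(R.inv().apply(np.array(pos)-p)*1e3,1),'rot',np.round((R.inv()*Rt).as_rotvec(),4),'| at',p.round(4),'t',s['clock'],'F',np.round(s['ft_force'],2),'gap',round(s['finger_gap'],4))
E
python3 -c "
from h import *
delta([.544,-.193,.33],-.1247)"
```

```text
d mm [-183.7 -465.5  -79.7] rot [-0.000e+00 -1.000e-04  4.165e-01] | at [ 0.1511 -0.5028  0.2503] t 0.8 F [1.07 0.28 0.36] gap 0.0857
```

>>> apply_moves --steps '[{"dz": -60},{"dx": -20,"dy": -50,"dz": -80,"rz": 0.1},{"dx": -45,"dy": -105,"dz": -80,"rz": 0.2},{"dx": -66,"dy": -160,"dz": -80,"rz": 0.3},{"dx": -90,"dy": -220,"dz": -80,"rz": 0.4165},{"dx": -113,"dy": -280,"dz": -80,"rz": 0.4165},{"dx": -136,"dy": -335,"dz": -80,"rz": 0.4165},{"dx": -160,"dy": -395,"dz": -80,"rz": 0.4165},{"dx": -176,"dy": -440,"dz": -80,"rz": 0.4165},{"dx": -183.7,"dy": -465.5,"dz": -80,"rz": 0.4165}]' --newtons 40

```text
$.steps[0]: bad value
```

Run:
```python
from h import *
delta([.544,-.193,.266],-.1247)
for c in('scene','top'):
    im,d=save(c,c+'1')
a=cv2.imread('pics/scene1.png')
cv2.imwrite('pics/a3.png',cv2.resize(a[120:270,110:310],(800,600),interpolation=cv2.INTER_CUBIC))
```

```text
d mm [-183.7 -465.5  -15.7] rot [-0.000e+00 -1.000e-04  4.165e-01] | at [ 0.1511 -0.5028  0.2503] t 0.8 F [1.07 0.28 0.36] gap 0.0857
```

View pics/a3.png

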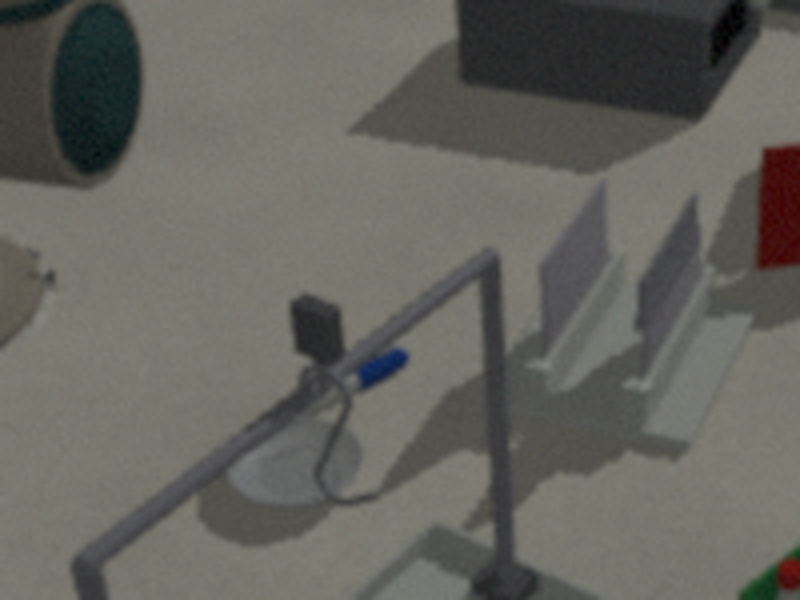

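The move was refused: "bad value" in row 0. I'll resend it with every field filled in each row.

>>> apply_moves --steps '[{"dx": 0,"dy": 0,"dz": -60,"rx": 0,"ry": 0,"rz": 0,"jaw": 0},{"dx": -20,"dy": -50,"dz": -80,"rx": 0,"ry": 0,"rz": 0.1,"jaw": 0},{"dx": -45,"dy": -105,"dz": -80,"rx": 0,"ry": 0,"rz": 0.2,"jaw": 0},{"dx": -66,"dy": -160,"dz": -80,"rx": 0,"ry": 0,"rz": 0.3,"jaw": 0},{"dx": -90,"dy": -220,"dz": -80,"rx": 0,"ry": 0,"rz": 0.4165,"jaw": 0},{"dx": -113,"dy": -280,"dz": -80,"rx": 0,"ry": 0,"rz": 0.4165,"jaw": 0},{"dx": -136,"dy": -335,"dz": -80,"rx": 0,"ry": 0,"rz": 0.4165,"jaw": 0},{"dx": -160,"dy": -395,"dz": -80,"rx": 0,"ry": 0,"rz": 0.4165,"jaw": 0},{"dx": -176,"dy": -440,"dz": -80,"rx": 0,"ry": 0,"rz": 0.4165,"jaw": 0},{"dx": -183.7,"dy": -465.5,"dz": -80,"rx": 0,"ry": 0,"rz": 0.4165,"jaw": 0}]' --newtons 40

```text
clock: 2.15
tool_pos: [0.5457, -0.1909, 0.3298]
tcp_rot: [-0.0, -0.663, 0.749, 0.0]
ft_force: [-0.1, -0.1, -0.4]
finger_gap: 0.0853
```

Run:
```python
from h import *
delta([.544,-.193,.266],-.1247)
for c in('scene','top'):
    im,d=save(c,c+'2')
a=cv2.imread('pics/scene2.png')
cv2.imwrite('pics/a4.png',cv2.resize(a[120:270,110:310],(800,600),interpolation=cv2.INTER_CUBIC))
```

```text
d mm [ 2.3  1.4 63.8] rot [0.0005 0.0003 0.0025] | at [ 0.5457 -0.1909  0.3298] t 2.15 F [-0.06 -0.1  -0.4 ] gap 0.0853
```

View pics/a4.png

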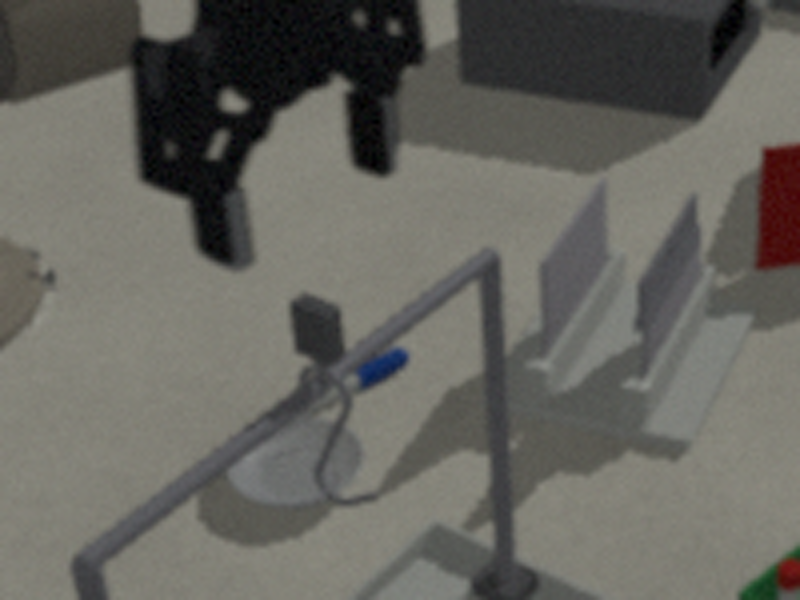

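>>> apply_moves --steps '[{"dx": 0,"dy": 0,"dz": 20,"rx": 0,"ry": 0,"rz": 0,"jaw": 0},{"dx": 0,"dy": 0,"dz": 40,"rx": 0,"ry": 0,"rz": 0,"jaw": 0},{"dx": 0,"dy": 0,"dz": 50,"rx": 0,"ry": 0,"rz": 0,"jaw": 0},{"dx": 0,"dy": 0,"dz": 50,"rx": 0,"ry": 0,"rz": 0,"jaw": 0},{"dx": 0,"dy": 0,"dz": 50,"rx": 0,"ry": 0,"rz": 0,"jaw": 0}]' --newtons 40

```text
clock: 2.88
tool_pos: [0.5441, -0.1933, 0.2815]
tcp_rot: [0.0, -0.662, 0.75, -0.001]
ft_force: [-0.7, -0.8, -0.2]
finger_gap: 0.0853
```

Run:
```python
from h import *
delta([.544,-.193,.266],-.1247)
for c in('scene','top'):
    im,d=save(c,c+'3')
a=cv2.imread('pics/scene3.png')[150:250,130:263];b=cv2.imread('pics/top3.png')[150:250,290:423]
cv2.imwrite('pics/a5.png',np.vstack([cv2.resize(q,(400,300),interpolation=cv2.INTER_CUBIC) for q in(a,b)]))
```

```text
d mm [-0.3  0.1 15.5] rot [-0.0016 -0.0006 -0.0003] | at [ 0.5441 -0.1933  0.2815] t 2.875 F [-0.67 -0.84 -0.22] gap 0.0853
```

View pics/a5.png

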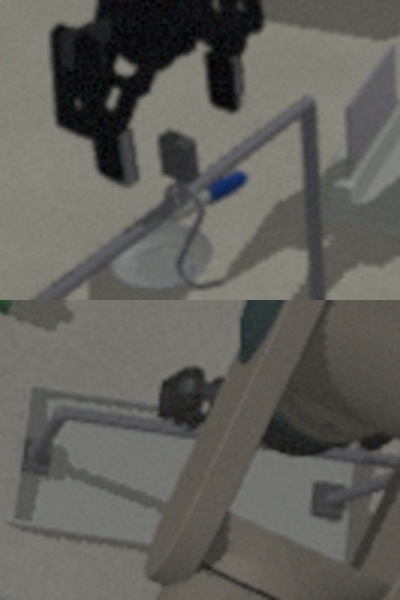

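>>> apply_moves --steps '[{"dx": 0,"dy": 0,"dz": 10,"rx": 0,"ry": 0,"rz": 0,"jaw": 0},{"dx": 0,"dy": 0,"dz": 14.5,"rx": 0,"ry": 0,"rz": 0,"jaw": 0},{"dx": 0,"dy": 0,"dz": 14.5,"rx": 0,"ry": 0,"rz": 0,"jaw": 180},{"dx": 0,"dy": 0,"dz": 14.5,"rx": 0,"ry": 0,"rz": 0,"jaw": 180},{"dx": 0,"dy": 0,"dz": 14.5,"rx": 0,"ry": 0,"rz": 0,"jaw": 180},{"dx": 0,"dy": 0,"dz": 14.5,"rx": 0,"ry": 0,"rz": 0,"jaw": 180},{"dx": 0,"dy": 0,"dz": 14.5,"rx": 0,"ry": 0,"rz": 0,"jaw": 180},{"dx": 0,"dy": 0,"dz": 14.5,"rx": 0,"ry": 0,"rz": 0,"jaw": 180}]' --newtons 40

```text
clock: 3.98
tool_pos: [0.544, -0.193, 0.2658]
tcp_rot: [-0.0, -0.662, 0.75, -0.0]
ft_force: [0.0, -0.2, -0.9]
finger_gap: 0.0248
```

Run:
```python
from h import *
delta([.544,-.193,.267],-.1247)
for c in('scene',):
    im,d=save(c,c+'4')
a=cv2.imread('pics/scene4.png')[150:250,130:263]
cv2.imwrite('pics/a6.png',cv2.resize(a,(800,600),interpolation=cv2.INTER_CUBIC))
```

```text
d mm [ 0.   0.  -1.2] rot [-0.0001 -0.0001 -0.    ] | at [ 0.544  -0.193   0.2658] t 3.975 F [ 0.03 -0.24 -0.92] gap 0.0248
```

View pics/a6.png

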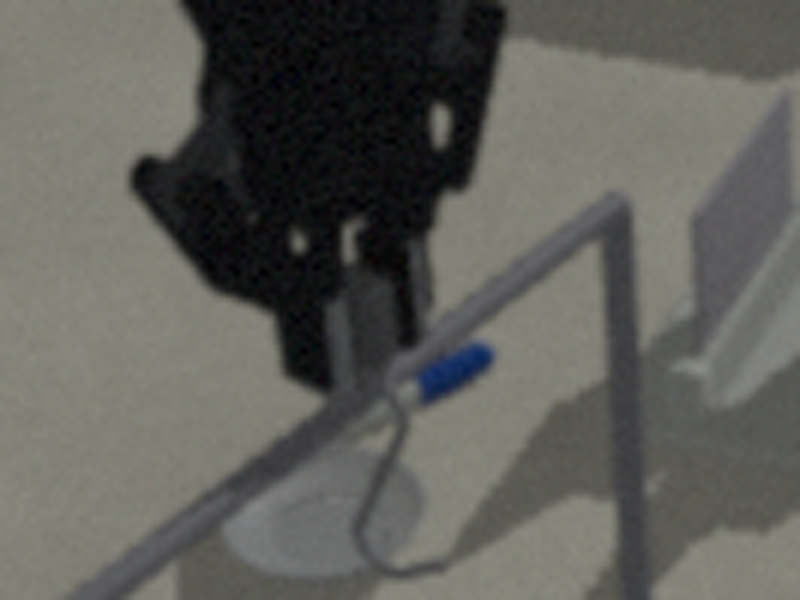

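>>> apply_moves --steps '[{"dx": 0,"dy": 0,"dz": 0,"rx": 0,"ry": 0,"rz": 0,"jaw": 255},{"dx": 0,"dy": 0,"dz": 0,"rx": 0,"ry": 0,"rz": 0,"jaw": 255},{"dx": 0,"dy": 0,"dz": 0,"rx": 0,"ry": 0,"rz": 0,"jaw": 255},{"dx": 0,"dy": 0,"dz": 0,"rx": 0,"ry": 0,"rz": 0,"jaw": 255}]' --newtons 70

```text
clock: 4.53
tool_pos: [0.544, -0.193, 0.2659]
tcp_rot: [-0.0, -0.662, 0.75, -0.0]
ft_force: [0.4, -0.7, 0.5]
finger_gap: 0.0112
```

>>> apply_moves --steps '[{"dx": 0,"dy": -1.5,"dz": -7,"rx": 0,"ry": 0,"rz": 0,"jaw": 255},{"dx": 0,"dy": -3,"dz": -14,"rx": 0,"ry": 0,"rz": 0,"jaw": 255},{"dx": 0,"dy": -4.5,"dz": -21,"rx": 0,"ry": 0,"rz": 0,"jaw": 255},{"dx": 0,"dy": -6,"dz": -28,"rx": 0,"ry": 0,"rz": 0,"jaw": 255},{"dx": 0,"dy": -6,"dz": -28,"rx": 0,"ry": 0,"rz": 0,"jaw": 255}]'

```text
clock: 5.15
tool_pos: [0.5503, -0.1938, 0.2946]
tcp_rot: [0.0, -0.662, 0.75, -0.001]
ft_force: [0.0, 0.3, -0.5]
finger_gap: 0.0109
```

Run:
```python
from h import *
delta([.544,-.193,.266],-.1247)
for c in('scene',):
    im,d=save(c,c+'5')
a=cv2.imread('pics/scene5.png')[150:250,130:263]
cv2.imwrite('pics/a7.png',cv2.resize(a,(800,600),interpolation=cv2.INTER_CUBIC))
```

```text
d mm [-0.   6.4 28.6] rot [-0.0013 -0.0005  0.0001] | at [ 0.5503 -0.1938  0.2946] t 5.15 F [ 0.02  0.3  -0.54] gap 0.0109
```

View pics/a7.png

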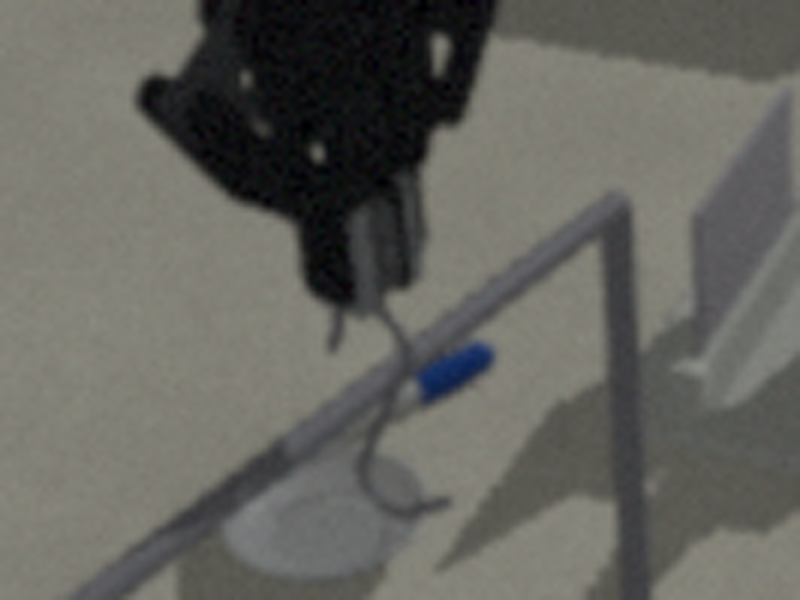

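>>> apply_moves --steps '[{"dx": 0,"dy": -20,"dz": 0,"rx": 0,"ry": 0,"rz": 0,"jaw": 255},{"dx": 0,"dy": -40,"dz": 0,"rx": 0,"ry": 0,"rz": 0,"jaw": 255},{"dx": 0,"dy": -60,"dz": -5,"rx": 0,"ry": 0,"rz": 0,"jaw": 255},{"dx": 0,"dy": -60,"dz": -35,"rx": 0,"ry": 0,"rz": 0,"jaw": 255},{"dx": 0,"dy": -60,"dz": -65,"rx": 0,"ry": 0,"rz": 0,"jaw": 255},{"dx": 0,"dy": -60,"dz": -75,"rx": 0,"ry": 0,"rz": 0,"jaw": 255},{"dx": 0,"dy": -60,"dz": -75,"rx": 0,"ry": 0,"rz": 0,"jaw": 255}]'

```text
clock: 6.08
tool_pos: [0.6096, -0.2012, 0.3686]
tcp_rot: [0.0, -0.662, 0.75, -0.0]
ft_force: [0.5, 0.2, -0.5]
finger_gap: 0.011
```

Run:
```python
from h import *
delta([.5221,.1662,.34],.108)
```

```text
d mm [-353.7  132.5   28.5] rot [-2.000e-04 -2.000e-04 -2.327e-01] | at [ 0.6096 -0.2012  0.3686] t 6.075 F [ 0.48  0.19 -0.54] gap 0.011
```

>>> apply_moves --steps '[{"dx": -25,"dy": 8,"dz": 0,"rx": 0,"ry": 0,"rz": -0.02,"jaw": 255},{"dx": -70,"dy": 25,"dz": 0,"rx": 0,"ry": 0,"rz": -0.05,"jaw": 255},{"dx": -120,"dy": 45,"dz": 0,"rx": 0,"ry": 0,"rz": -0.08,"jaw": 255},{"dx": -170,"dy": 64,"dz": 5,"rx": 0,"ry": 0,"rz": -0.12,"jaw": 255},{"dx": -220,"dy": 83,"dz": 10,"rx": 0,"ry": 0,"rz": -0.15,"jaw": 255},{"dx": -270,"dy": 101,"dz": 15,"rx": 0,"ry": 0,"rz": -0.19,"jaw": 255},{"dx": -310,"dy": 116,"dz": 22,"rx": 0,"ry": 0,"rz": -0.22,"jaw": 255},{"dx": -340,"dy": 127,"dz": 28,"rx": 0,"ry": 0,"rz": -0.2325,"jaw": 255},{"dx": -353.5,"dy": 132.5,"dz": 28,"rx": 0,"ry": 0,"rz": -0.2325,"jaw": 255},{"dx": -353.5,"dy": 132.5,"dz": 28,"rx": 0,"ry": 0,"rz": -0.2325,"jaw": 255}]'

```text
clock: 7.32
tool_pos: [0.5218, 0.1662, 0.3402]
tcp_rot: [0.001, 0.744, -0.668, -0.0]
ft_force: [-0.8, -1.3, -0.2]
finger_gap: 0.0112
```

Run:
```python
from h import *
delta([.5221,.1662,.25],.108)
for c in('scene','top'):
    im,d=save(c,c+'6')
```

```text
d mm [-0.  -0.3 90.2] rot [ 0.0009 -0.0005  0.0004] | at [0.5218 0.1662 0.3402] t 7.325 F [-0.84 -1.27 -0.23] gap 0.0112
```

View pics/scene6.png

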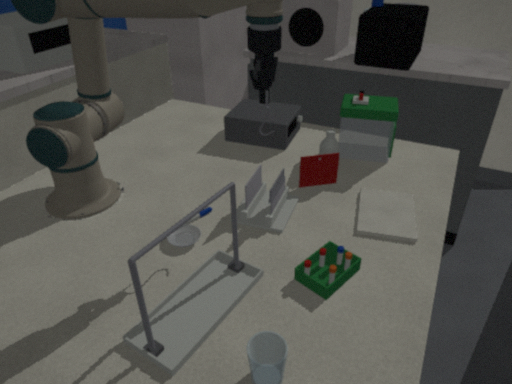

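View pics/top6.png

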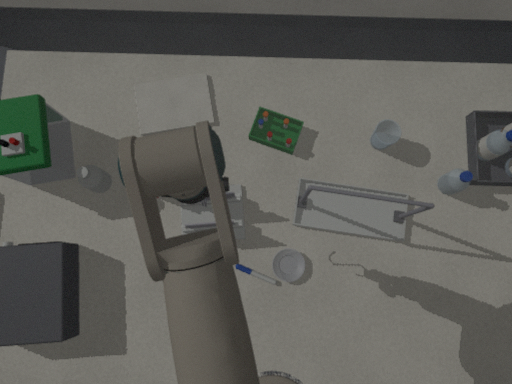

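>>> apply_moves --steps '[{"dx": 0,"dy": 0,"dz": 30,"rx": 0,"ry": 0,"rz": 0,"jaw": 255},{"dx": 0,"dy": 0,"dz": 70,"rx": 0,"ry": 0,"rz": 0,"jaw": 255},{"dx": 0,"dy": 0,"dz": 100,"rx": 0,"ry": 0,"rz": 0,"jaw": 255},{"dx": 0,"dy": 0,"dz": 110,"rx": 0,"ry": 0,"rz": 0,"jaw": 255},{"dx": 0,"dy": 0,"dz": 110,"rx": 0,"ry": 0,"rz": 0,"jaw": 255},{"dx": 0,"dy": 0,"dz": 110,"rx": 0,"ry": 0,"rz": 0,"jaw": 255}]'

```text
clock: 8.18
tool_pos: [0.5227, 0.1659, 0.2326]
tcp_rot: [-0.001, 0.744, -0.668, 0.001]
ft_force: [-0.3, -0.8, -0.4]
finger_gap: 0.0115
```

Run:
```python
from h import *
delta([.5221,.1662,.1822],.108)
ims=[]
for c in('scene',):
  for i in range(4):
    im,d=save(c,c+'7_%d'%i); ims.append(im.astype(float))
a=np.mean(ims,0).astype(np.uint8)[:,:,::-1][120:220,215:348]
cv2.imwrite('pics/a8.png',cv2.resize(a,(800,600),interpolation=cv2.INTER_CUBIC))
s,p,R=pose(); hx=np.array([np.cos(.108),np.sin(.108),0])
tip=p+.0233*hx+[0,0,-.0882]; print('pred tip',tip,proj('scene',tip),'crop',(proj('scene',tip)-[215,120])*6, 'hole',(proj('scene',np.array([.5567,.170,.102]))-[215,120])*6,
 'bend',(proj('scene',p+[0,0,-.0378-.064])-[215,120])*6, 'top corners',(proj('scene',np.array([.5567,.170,.115])+.06*np.array([[-.1078,.9942,0],[.1078,-.9942,0]]))-[215,120])*6)
```

```text
d mm [-0.3  0.7 50.4] rot [-0.0028  0.0002 -0.0006] | at [0.5227 0.1659 0.2326] t 8.175 F [-0.3  -0.84 -0.39] gap 0.0115
pred tip [0.54546336 0.1686512  0.1435001 ] [272.06336046 169.12314294] crop [342.38016276 294.73885765] hole [366.0239042  379.81473429] bend [291.97528157 312.86030239] top corners [[406.40631651 290.26690127]
 [322.72743336 425.25883409]]
```

View pics/a8.png

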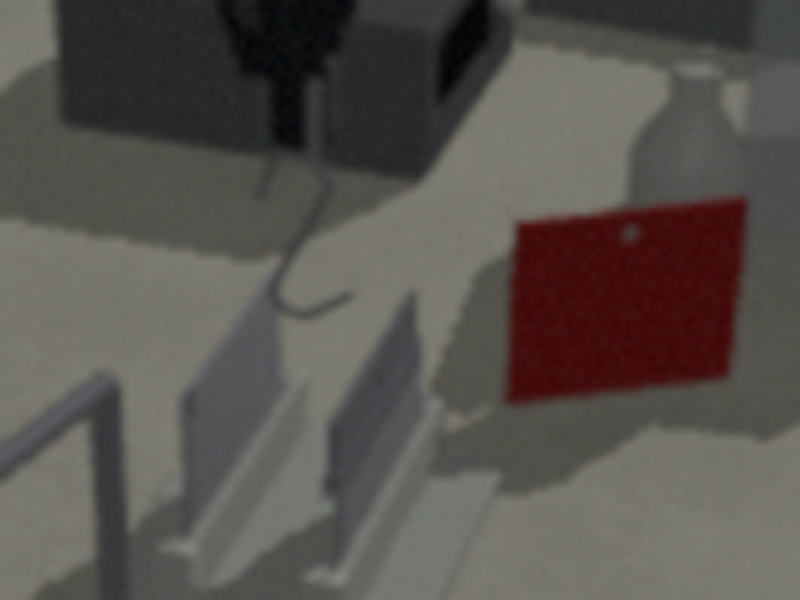

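>>> apply_moves --steps '[{"dx": 0,"dy": 0,"dz": 15,"rx": 0,"ry": 0,"rz": 0,"jaw": 255},{"dx": 0,"dy": 0,"dz": 30,"rx": 0,"ry": 0,"rz": 0,"jaw": 255},{"dx": 0,"dy": 0,"dz": 42,"rx": 0,"ry": 0,"rz": 0,"jaw": 255},{"dx": 0,"dy": 0,"dz": 48,"rx": 0,"ry": 0,"rz": 0,"jaw": 255},{"dx": 0,"dy": 0,"dz": 48,"rx": 0,"ry": 0,"rz": 0,"jaw": 255},{"dx": 0,"dy": 0,"dz": 48,"rx": 0,"ry": 0,"rz": 0,"jaw": 255},{"dx": 0,"dy": 0,"dz": 48,"rx": 0,"ry": 0,"rz": 0,"jaw": 255}]'

```text
clock: 9.25
tool_pos: [0.5223, 0.1661, 0.1834]
tcp_rot: [-0.0, 0.744, -0.668, 0.0]
ft_force: [0.1, 0.0, 0.4]
finger_gap: 0.0112
```

```bash
cat > look.py <<'E'
from h import *
import sys
n=sys.argv[1]; x0,y0,w=[int(v) for v in sys.argv[2:5]]
ims=[]
for i in range(3):
    im,d=save('scene','s%s_%d'%(n,i)); ims.append(im.astype(float))
h=w*3//4
a=np.mean(ims,0).astype(np.uint8)[:,:,::-1][y0:y0+h,x0:x0+w]
cv2.imwrite('pics/v%s.png'%n,cv2.resize(a,(800,600),interpolation=cv2.INTER_CUBIC))
E
cat > st.py <<'E'
from h import *
s,p,R=pose(); hx=np.array([np.cos(.108),np.sin(.108),0]);hy=np.array([-hx[1],hx[0],0])
H=np.array([.5567,.170,.102]); tip=p+R.apply([0,-.0233,.0882])
r=(tip-H)*1e3; F=np.array(s['ft_force'])
print('t %.2f tip rel hole: x %.2f y %.2f z %.2f mm | F hx %.2f hy %.2f z %.2f | M %s gap %.4f'%(s['clock'],r@hx,r@hy,r[2],F@hx,F@hy,F[2],np.round(s['moment'],2),s['finger_gap']))
E
python3 st.py; python3 look.py 8 215 120 120; python3 st.py
```

```text
t 9.25 tip rel hole: x -11.27 y -0.16 z -6.81 mm | F hx 0.08 hy 0.02 z 0.37 | M [ 0.02 -0.02 -0.  ] gap 0.0112
t 9.40 tip rel hole: x -11.45 y -0.18 z -7.11 mm | F hx 0.06 hy -0.22 z -0.45 | M [ 0.01 -0.04 -0.  ] gap 0.0114
```

View pics/v8.png

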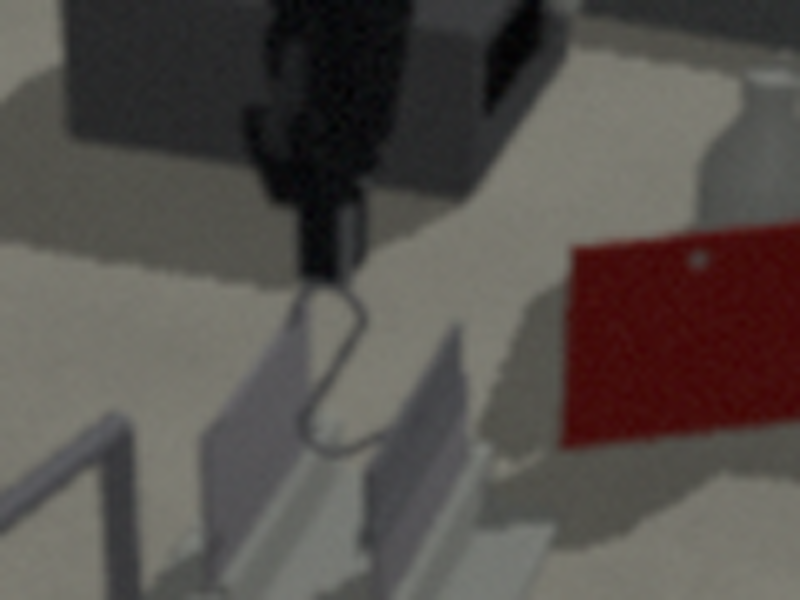

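>>> apply_moves --steps '[{"dx": 0,"dy": -2,"dz": -1,"rx": 0,"ry": 0,"rz": 0,"jaw": 255},{"dx": 0,"dy": -4,"dz": -2,"rx": 0,"ry": 0,"rz": 0,"jaw": 255},{"dx": 0,"dy": -6.5,"dz": -3.6,"rx": 0,"ry": 0,"rz": 0,"jaw": 255},{"dx": 0,"dy": -6.5,"dz": -3.6,"rx": 0,"ry": 0,"rz": 0,"jaw": 255},{"dx": 0,"dy": -6.5,"dz": -3.6,"rx": 0,"ry": 0,"rz": 0,"jaw": 255}]'

```text
clock: 10.02
tool_pos: [0.5285, 0.1667, 0.1863]
tcp_rot: [0.0, 0.744, -0.668, 0.0]
ft_force: [0.7, 0.5, -0.7]
finger_gap: 0.0114
```

```bash
python3 st.py
```

```text
t 10.03 tip rel hole: x -5.13 y -0.22 z -3.87 mm | F hx 0.75 hy 0.44 z -0.70 | M [-0.01  0.02  0.04] gap 0.0114
```

>>> apply_moves --steps '[{"dx": 0,"dy": -1,"dz": -0.7,"rx": 0,"ry": 0,"rz": 0,"jaw": 255},{"dx": 0,"dy": -2,"dz": -1.4,"rx": 0,"ry": 0,"rz": 0,"jaw": 255},{"dx": 0,"dy": -3,"dz": -2.1,"rx": 0,"ry": 0,"rz": 0,"jaw": 255},{"dx": 0,"dy": -3,"dz": -2.1,"rx": 0,"ry": 0,"rz": 0,"jaw": 255}]'

```text
clock: 10.52
tool_pos: [0.5315, 0.1671, 0.1885]
tcp_rot: [-0.0, 0.744, -0.668, 0.0]
ft_force: [0.4, -0.2, -0.4]
finger_gap: 0.011
```

```bash
python3 st.py
```

```text
t 10.53 tip rel hole: x -2.01 y -0.20 z -1.66 mm | F hx 0.38 hy -0.20 z -0.43 | M [-0.   -0.02 -0.04] gap 0.0110
```

>>> apply_moves --steps '[{"dx": 0,"dy": -1,"dz": -0.7,"rx": 0,"ry": 0,"rz": 0,"jaw": 255},{"dx": 0,"dy": -2,"dz": -1.4,"rx": 0,"ry": 0,"rz": 0,"jaw": 255},{"dx": 0,"dy": -3,"dz": -2.2,"rx": 0,"ry": 0,"rz": 0,"jaw": 255},{"dx": 0,"dy": -3,"dz": -2.2,"rx": 0,"ry": 0,"rz": 0,"jaw": 255}]'

```text
clock: 11.02
tool_pos: [0.5345, 0.1674, 0.1907]
tcp_rot: [-0.0, 0.744, -0.668, 0.0]
ft_force: [0.7, 0.4, 0.6]
finger_gap: 0.0111
```

```bash
python3 st.py; python3 look.py 9 240 140 80;python3 st.py
```

```text
t 11.03 tip rel hole: x 1.00 y -0.20 z 0.55 mm | F hx 0.77 hy 0.30 z 0.64 | M [-0.03 -0.03 -0.03] gap 0.0111
t 11.18 tip rel hole: x 0.86 y -0.21 z 0.42 mm | F hx 0.46 hy -0.81 z 0.80 | M [-0.    0.01  0.01] gap 0.0107
```

View pics/v9.png

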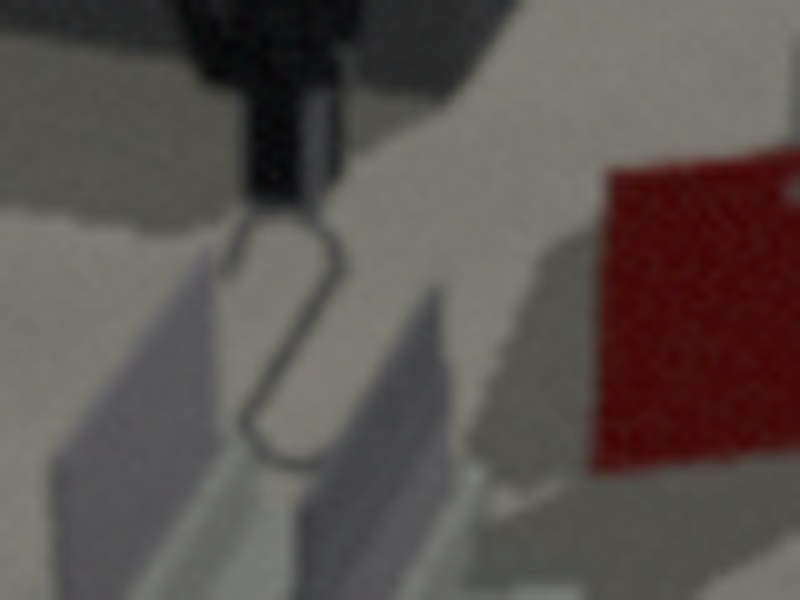

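>>> apply_moves --steps '[{"dx": 0,"dy": -1,"dz": -0.7,"rx": 0,"ry": 0,"rz": 0,"jaw": 255},{"dx": 0,"dy": -2,"dz": -1.5,"rx": 0,"ry": 0,"rz": 0,"jaw": 255},{"dx": 0,"dy": -3,"dz": -2.2,"rx": 0,"ry": 0,"rz": 0,"jaw": 255},{"dx": 0,"dy": -3,"dz": -2.2,"rx": 0,"ry": 0,"rz": 0,"jaw": 255}]'

```text
clock: 11.68
tool_pos: [0.5375, 0.1677, 0.1929]
tcp_rot: [-0.0, 0.744, -0.668, 0.0]
ft_force: [-0.4, 0.8, 0.1]
finger_gap: 0.0106
```

```bash
python3 st.py
```

```text
t 11.68 tip rel hole: x 4.00 y -0.20 z 2.74 mm | F hx -0.27 hy 0.86 z 0.05 | M [-0.01 -0.06 -0.02] gap 0.0106
```

>>> apply_moves --steps '[{"dx": 0,"dy": -1,"dz": -0.7,"rx": 0,"ry": 0,"rz": 0,"jaw": 255},{"dx": 0,"dy": -2,"dz": -1.4,"rx": 0,"ry": 0,"rz": 0,"jaw": 255},{"dx": 0,"dy": -3,"dz": -2.1,"rx": 0,"ry": 0,"rz": 0,"jaw": 255},{"dx": 0,"dy": -3,"dz": -2.1,"rx": 0,"ry": 0,"rz": 0,"jaw": 255}]'

```text
clock: 12.18
tool_pos: [0.5405, 0.1681, 0.195]
tcp_rot: [-0.0, 0.744, -0.668, 0.0]
ft_force: [-0.3, 0.4, 0.3]
finger_gap: 0.0108
```

```bash
python3 st.py; python3 look.py 10 240 140 80;python3 st.py
```

```text
t 12.18 tip rel hole: x 7.01 y -0.20 z 4.84 mm | F hx -0.20 hy 0.46 z 0.33 | M [ 0.    0.05 -0.02] gap 0.0108
t 12.32 tip rel hole: x 6.85 y -0.19 z 4.70 mm | F hx -0.21 hy 0.28 z -0.89 | M [ 0.    0.04 -0.04] gap 0.0108
```

View pics/v10.png

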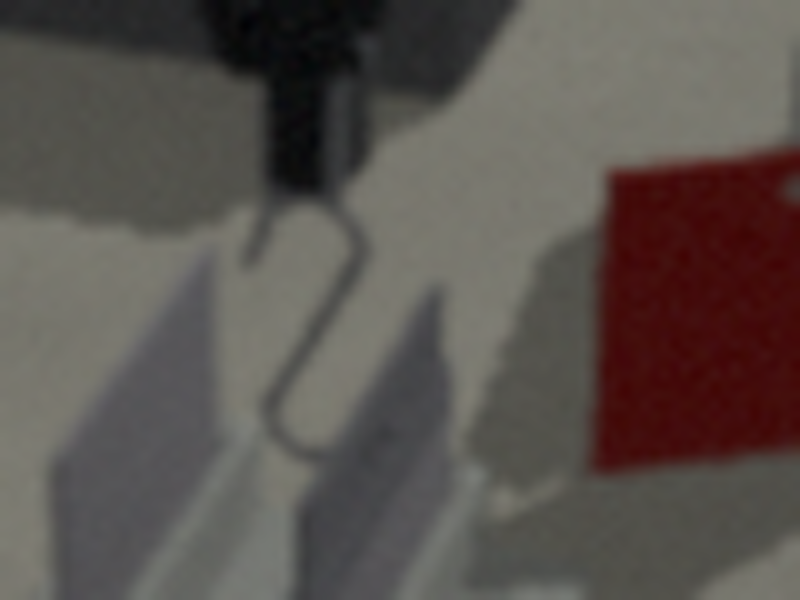

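>>> apply_moves --steps '[{"dx": 0,"dy": -1,"dz": -0.7,"rx": 0,"ry": 0,"rz": 0,"jaw": 255},{"dx": 0,"dy": -2,"dz": -1.4,"rx": 0,"ry": 0,"rz": 0,"jaw": 255},{"dx": 0,"dy": -3,"dz": -2.1,"rx": 0,"ry": 0,"rz": 0,"jaw": 255},{"dx": 0,"dy": -4,"dz": -2.8,"rx": 0,"ry": 0,"rz": 0,"jaw": 255},{"dx": 0,"dy": -4.5,"dz": -3.2,"rx": 0,"ry": 0,"rz": 0,"jaw": 255},{"dx": 0,"dy": -4.5,"dz": -3.2,"rx": 0,"ry": 0,"rz": 0,"jaw": 255}]'

```text
clock: 13.08
tool_pos: [0.5449, 0.1685, 0.1982]
tcp_rot: [0.0, 0.744, -0.668, 0.0]
ft_force: [-0.7, 0.4, -0.8]
finger_gap: 0.011
```

```bash
python3 st.py
```

```text
t 13.07 tip rel hole: x 11.42 y -0.20 z 8.00 mm | F hx -0.67 hy 0.49 z -0.83 | M [ 0.03 -0.04 -0.  ] gap 0.0110
```

>>> apply_moves --steps '[{"dx": 0,"dy": -1,"dz": -0.7,"rx": 0,"ry": 0,"rz": 0,"jaw": 255},{"dx": 0,"dy": -2,"dz": -1.4,"rx": 0,"ry": 0,"rz": 0,"jaw": 255},{"dx": 0,"dy": -3,"dz": -2.1,"rx": 0,"ry": 0,"rz": 0,"jaw": 255},{"dx": 0,"dy": -4,"dz": -2.7,"rx": 0,"ry": 0,"rz": 0,"jaw": 255},{"dx": 0,"dy": -4.5,"dz": -3,"rx": 0,"ry": 0,"rz": 0,"jaw": 255},{"dx": 0,"dy": -4.5,"dz": -3,"rx": 0,"ry": 0,"rz": 0,"jaw": 255}]'

```text
clock: 13.82
tool_pos: [0.5494, 0.169, 0.2012]
tcp_rot: [0.0, 0.744, -0.668, 0.0]
ft_force: [-0.2, -0.9, -0.4]
finger_gap: 0.0108
```

```bash
python3 st.py; python3 look.py 11 240 140 80;python3 st.py
```

```text
t 13.82 tip rel hole: x 15.91 y -0.21 z 10.97 mm | F hx -0.28 hy -0.84 z -0.44 | M [ 0.03 -0.    0.04] gap 0.0108
t 13.97 tip rel hole: x 15.87 y -0.20 z 10.94 mm | F hx 0.56 hy -0.98 z -0.67 | M [ 0.02 -0.    0.03] gap 0.0107
```

View pics/v11.png

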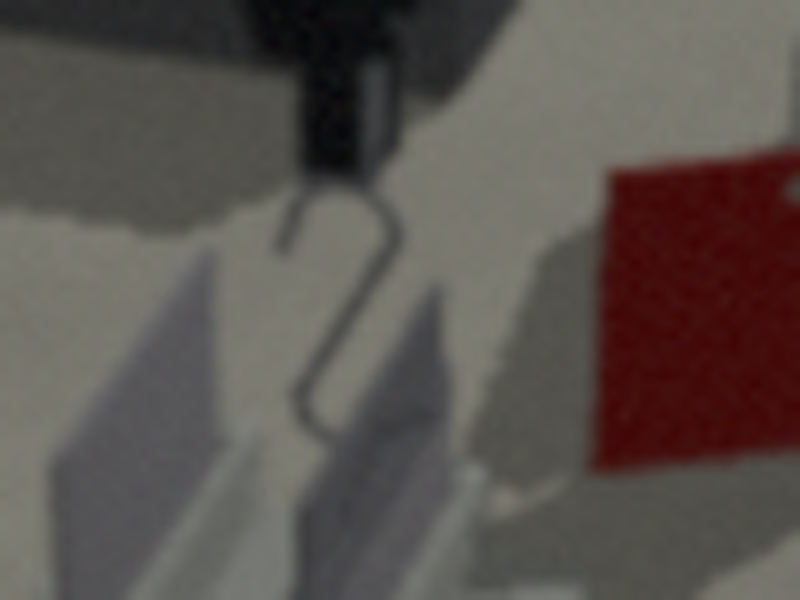

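>>> apply_moves --steps '[{"dx": 0,"dy": -1,"dz": -0.6,"rx": 0,"ry": 0,"rz": 0,"jaw": 255},{"dx": 0,"dy": -2,"dz": -1.1,"rx": 0,"ry": 0,"rz": 0,"jaw": 255},{"dx": 0,"dy": -3,"dz": -1.5,"rx": 0,"ry": 0,"rz": 0,"jaw": 255},{"dx": 0,"dy": -4,"dz": -1.9,"rx": 0,"ry": 0,"rz": 0,"jaw": 255},{"dx": 0,"dy": -5,"dz": -2.2,"rx": 0,"ry": 0,"rz": 0,"jaw": 255},{"dx": 0,"dy": -6,"dz": -2.3,"rx": 0,"ry": 0,"rz": 0,"jaw": 255},{"dx": 0,"dy": -6,"dz": -2.3,"rx": 0,"ry": 0,"rz": 0,"jaw": 255}]'

```text
clock: 14.85
tool_pos: [0.5554, 0.1697, 0.2034]
tcp_rot: [0.0, 0.744, -0.668, 0.0]
ft_force: [-0.9, 0.4, -0.2]
finger_gap: 0.0112
```

```bash
python3 st.py
```

```text
t 14.85 tip rel hole: x 21.92 y -0.22 z 13.22 mm | F hx -0.84 hy 0.48 z -0.24 | M [-0.05 -0.01  0.02] gap 0.0112
```

>>> apply_moves --steps '[{"dx": 0,"dy": 0,"dz": -0.7,"rx": 0,"ry": 0,"rz": 0,"jaw": 255},{"dx": 0,"dy": 0,"dz": -1.4,"rx": 0,"ry": 0,"rz": 0,"jaw": 255},{"dx": 0,"dy": 0,"dz": -2.1,"rx": 0,"ry": 0,"rz": 0,"jaw": 255},{"dx": 0,"dy": 0,"dz": -2.8,"rx": 0,"ry": 0,"rz": 0,"jaw": 255},{"dx": 0,"dy": 0,"dz": -3.5,"rx": 0,"ry": 0,"rz": 0,"jaw": 255},{"dx": 0,"dy": 0,"dz": -4.2,"rx": 0,"ry": 0,"rz": 0,"jaw": 255},{"dx": 0,"dy": 0,"dz": -5,"rx": 0,"ry": 0,"rz": 0,"jaw": 255},{"dx": 0,"dy": 0,"dz": -5,"rx": 0,"ry": 0,"rz": 0,"jaw": 255}]'

```text
clock: 15.85
tool_pos: [0.5553, 0.1697, 0.2086]
tcp_rot: [-0.0, 0.744, -0.668, 0.0]
ft_force: [0.8, 0.3, -2.0]
finger_gap: 0.011
```

```bash
python3 st.py; python3 look.py 12 240 140 80;python3 st.py
```

```text
t 15.85 tip rel hole: x 21.93 y -0.21 z 18.37 mm | F hx 0.80 hy 0.19 z -1.97 | M [ 0.02 -0.02 -0.01] gap 0.0110
t 16.00 tip rel hole: x 21.90 y -0.26 z 18.25 mm | F hx -0.80 hy -0.08 z -1.61 | M [-0.04  0.04 -0.03] gap 0.0106
```

View pics/v12.png

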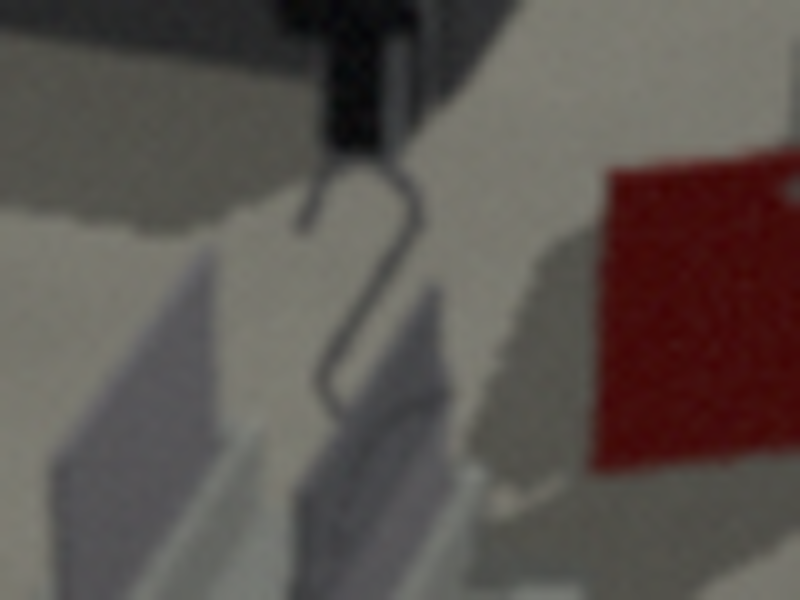

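>>> apply_moves --steps '[{"dx": 0,"dy": 0,"dz": -2,"rx": 0,"ry": 0,"rz": 0,"jaw": 255},{"dx": 0,"dy": 0,"dz": -5,"rx": 0,"ry": 0,"rz": 0,"jaw": 255},{"dx": 0,"dy": 0,"dz": -9,"rx": 0,"ry": 0,"rz": 0,"jaw": 255},{"dx": 0,"dy": 0,"dz": -13,"rx": 0,"ry": 0,"rz": 0,"jaw": 255},{"dx": 0,"dy": 0,"dz": -17,"rx": 0,"ry": 0,"rz": 0,"jaw": 255},{"dx": 0,"dy": 0,"dz": -21,"rx": 0,"ry": 0,"rz": 0,"jaw": 255},{"dx": 0,"dy": 0,"dz": -25,"rx": 0,"ry": 0,"rz": 0,"jaw": 255},{"dx": 0,"dy": 0,"dz": -25,"rx": 0,"ry": 0,"rz": 0,"jaw": 255}]'

```text
clock: 17.0
tool_pos: [0.5555, 0.1697, 0.2339]
tcp_rot: [-0.0, 0.744, -0.668, 0.0]
ft_force: [0.3, 0.4, -1.5]
finger_gap: 0.0108
```

```bash
python3 st.py; python3 look.py 13 240 130 80;python3 st.py
```

```text
t 17.00 tip rel hole: x 22.11 y -0.22 z 43.77 mm | F hx 0.34 hy 0.33 z -1.55 | M [ 0.03  0.05 -0.04] gap 0.0108
t 17.15 tip rel hole: x 21.81 y -0.24 z 43.05 mm | F hx 0.52 hy -0.25 z -1.83 | M [-0.02 -0.04 -0.01] gap 0.0112
```

View pics/v13.png

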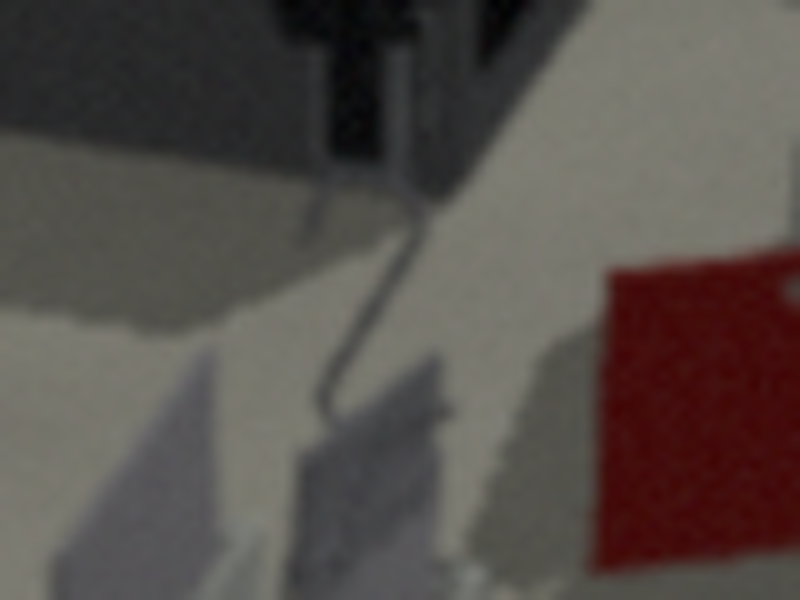

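Plate is rising, hook seen through the strip at about (330,410) and the tip out at (445,410); it is tilted in its own plane as expected. I keep lifting.

>>> apply_moves --steps '[{"dx": 0,"dy": 0,"dz": -3,"rx": 0,"ry": 0,"rz": 0,"jaw": 255},{"dx": 0,"dy": 0,"dz": -8,"rx": 0,"ry": 0,"rz": 0,"jaw": 255},{"dx": 0,"dy": 0,"dz": -13,"rx": 0,"ry": 0,"rz": 0,"jaw": 255},{"dx": 0,"dy": 0,"dz": -18,"rx": 0,"ry": 0,"rz": 0,"jaw": 255},{"dx": 0,"dy": 0,"dz": -24,"rx": 0,"ry": 0,"rz": 0,"jaw": 255},{"dx": 0,"dy": 0,"dz": -30,"rx": 0,"ry": 0,"rz": 0,"jaw": 255},{"dx": 0,"dy": 0,"dz": -36,"rx": 0,"ry": 0,"rz": 0,"jaw": 255},{"dx": 0,"dy": 0,"dz": -40,"rx": 0,"ry": 0,"rz": 0,"jaw": 255},{"dx": 0,"dy": 0,"dz": -40,"rx": 0,"ry": 0,"rz": 0,"jaw": 255}]'

```text
clock: 18.27
tool_pos: [0.5554, 0.1697, 0.2739]
tcp_rot: [-0.0, 0.744, -0.668, 0.0]
ft_force: [0.1, -0.4, -1.4]
finger_gap: 0.0105
```

```bash
python3 st.py; python3 look.py 14 230 120 100;python3 st.py
```

```text
t 18.27 tip rel hole: x 22.06 y -0.16 z 83.70 mm | F hx 0.02 hy -0.36 z -1.43 | M [ 0.    0.03 -0.01] gap 0.0105
t 18.43 tip rel hole: x 21.77 y -0.21 z 82.96 mm | F hx 0.16 hy -0.56 z -1.51 | M [ 0.   -0.    0.05] gap 0.0107
```

View pics/v14.png

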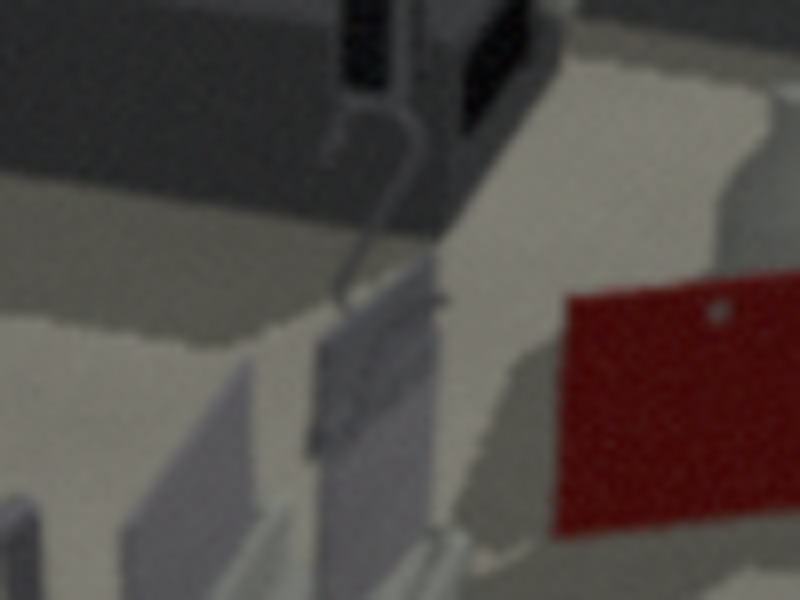

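>>> apply_moves --steps '[{"dx": 0,"dy": 0,"dz": -4,"rx": 0,"ry": 0,"rz": 0,"jaw": 255},{"dx": 0,"dy": 0,"dz": -12,"rx": 0,"ry": 0,"rz": 0,"jaw": 255},{"dx": 0,"dy": 0,"dz": -22,"rx": 0,"ry": 0,"rz": 0,"jaw": 255},{"dx": 0,"dy": 0,"dz": -34,"rx": 0,"ry": 0,"rz": 0,"jaw": 255},{"dx": 0,"dy": 0,"dz": -46,"rx": 0,"ry": 0,"rz": 0,"jaw": 255},{"dx": 0,"dy": 0,"dz": -58,"rx": 0,"ry": 0,"rz": 0,"jaw": 255},{"dx": 0,"dy": 0,"dz": -70,"rx": 0,"ry": 0,"rz": 0,"jaw": 255},{"dx": 0,"dy": 0,"dz": -80,"rx": 0,"ry": 0,"rz": 0,"jaw": 255},{"dx": 0,"dy": 0,"dz": -87,"rx": 0,"ry": 0,"rz": 0,"jaw": 255},{"dx": 0,"dy": 0,"dz": -90,"rx": 0,"ry": 0,"rz": 0,"jaw": 255}]'

```text
clock: 19.68
tool_pos: [0.5554, 0.1697, 0.3639]
tcp_rot: [-0.0, 0.744, -0.668, 0.0]
ft_force: [-0.2, -0.1, -1.9]
finger_gap: 0.0112
```

```bash
python3 st.py; python3 look.py 15 200 80 160;python3 -c "
from h import *
delta([.62,.10,.37],.108);delta([.65,-.02,.37],-.01);delta([.62,-.2116,.37],-.1247)"
```

```text
t 19.68 tip rel hole: x 21.98 y -0.18 z 173.68 mm | F hx -0.21 hy -0.11 z -1.90 | M [ 0.03 -0.01  0.05] gap 0.0112
d mm [ 76.2 -56.8  -6.8] rot [ 0.0005 -0.0002 -0.0002] | at [0.5553 0.1696 0.3632] t 19.825 F [ 0.51  0.66 -1.7 ] gap 0.0109
d mm [198.7 -73.7  -6.8] rot [ 0.0004 -0.0002  0.1178] | at [0.5553 0.1696 0.3632] t 19.825 F [ 0.51  0.66 -1.7 ] gap 0.0109
d mm [386.  -23.3  -6.7] rot [ 4.000e-04 -2.000e-04  2.325e-01] | at [0.5553 0.1696 0.3632] t 19.825 F [ 0.51  0.66 -1.7 ] gap 0.0109
```

View pics/v15.png

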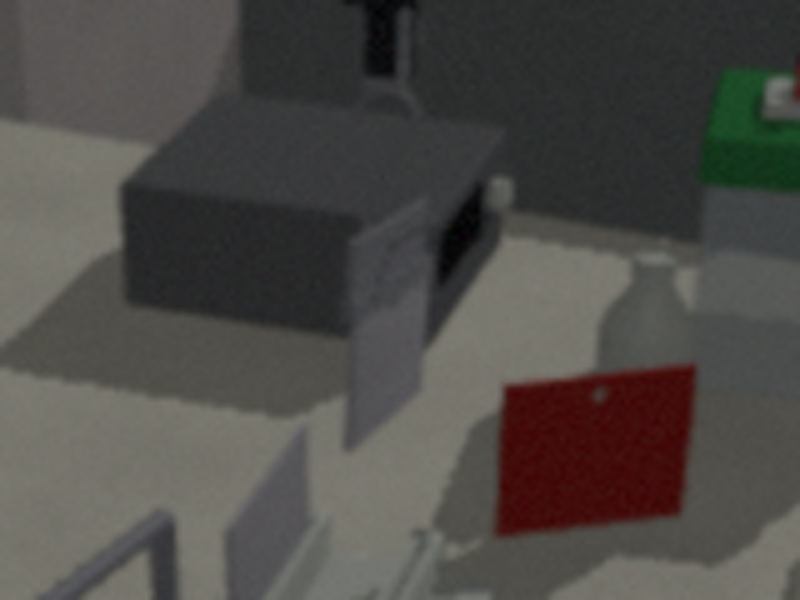

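>>> apply_moves --steps '[{"dx": 4,"dy": -3,"dz": 0,"rx": 0,"ry": 0,"rz": 0,"jaw": 255},{"dx": 14,"dy": -10,"dz": -2,"rx": 0,"ry": 0,"rz": 0.01,"jaw": 255},{"dx": 30,"dy": -20,"dz": -4,"rx": 0,"ry": 0,"rz": 0.02,"jaw": 255},{"dx": 50,"dy": -32,"dz": -6,"rx": 0,"ry": 0,"rz": 0.03,"jaw": 255},{"dx": 70,"dy": -44,"dz": -7,"rx": 0,"ry": 0,"rz": 0.045,"jaw": 255},{"dx": 95,"dy": -55,"dz": -7,"rx": 0,"ry": 0,"rz": 0.06,"jaw": 255},{"dx": 120,"dy": -63,"dz": -7,"rx": 0,"ry": 0,"rz": 0.075,"jaw": 255},{"dx": 145,"dy": -69,"dz": -7,"rx": 0,"ry": 0,"rz": 0.09,"jaw": 255},{"dx": 172,"dy": -73,"dz": -7,"rx": 0,"ry": 0,"rz": 0.105,"jaw": 255},{"dx": 199,"dy": -75,"dz": -7,"rx": 0,"ry": 0,"rz": 0.118,"jaw": 255}]'

```text
clock: 21.08
tool_pos: [0.6519, -0.0224, 0.3701]
tcp_rot: [-0.0, -0.703, 0.711, 0.0]
ft_force: [0.1, -0.4, -1.3]
finger_gap: 0.0112
```

```bash
python3 st.py; python3 -c "
from h import *
delta([.625,-.2122,.37],-.1247)"
```

```text
t 21.07 tip rel hole: x 97.01 y -204.34 z 179.87 mm | F hx 0.04 hy -0.39 z -1.33 | M [-0.05  0.05  0.01] gap 0.0112
d mm [1.901e+02 2.460e+01 1.000e-01] rot [ 0.0004 -0.0003  0.1127] | at [ 0.6519 -0.0224  0.3701] t 21.075 F [ 0.08 -0.38 -1.33] gap 0.0112
```

>>> apply_moves --steps '[{"dx": 25,"dy": 2,"dz": 0,"rx": 0,"ry": 0,"rz": 0.015,"jaw": 255},{"dx": 50,"dy": 5,"dz": 0,"rx": 0,"ry": 0,"rz": 0.03,"jaw": 255},{"dx": 76,"dy": 9,"dz": 0,"rx": 0,"ry": 0,"rz": 0.045,"jaw": 255},{"dx": 101,"dy": 13,"dz": 0,"rx": 0,"ry": 0,"rz": 0.06,"jaw": 255},{"dx": 125,"dy": 16,"dz": 0,"rx": 0,"ry": 0,"rz": 0.075,"jaw": 255},{"dx": 146,"dy": 19,"dz": 0,"rx": 0,"ry": 0,"rz": 0.09,"jaw": 255},{"dx": 165,"dy": 22,"dz": 0,"rx": 0,"ry": 0,"rz": 0.1,"jaw": 255},{"dx": 179,"dy": 23.5,"dz": 0,"rx": 0,"ry": 0,"rz": 0.109,"jaw": 255},{"dx": 187,"dy": 24.5,"dz": 0,"rx": 0,"ry": 0,"rz": 0.113,"jaw": 255},{"dx": 190,"dy": 24.5,"dz": 0,"rx": 0,"ry": 0,"rz": 0.113,"jaw": 255}]'

```text
clock: 22.32
tool_pos: [0.6249, -0.21, 0.3705]
tcp_rot: [0.0, -0.662, 0.749, -0.0]
ft_force: [-0.5, 0.5, -2.3]
finger_gap: 0.0108
```

```bash
python3 look.py 16 110 80 200;python3 -c "
from h import *
delta([.625,-.2122,.2946],-.1247)"
```

```text
d mm [ 2.8 -0.3 75.9] rot [-0.0001  0.      0.0022] | at [ 0.625  -0.2094  0.3705] t 22.475 F [-0.19 -0.62 -1.95] gap 0.0108
```

View pics/v16.png

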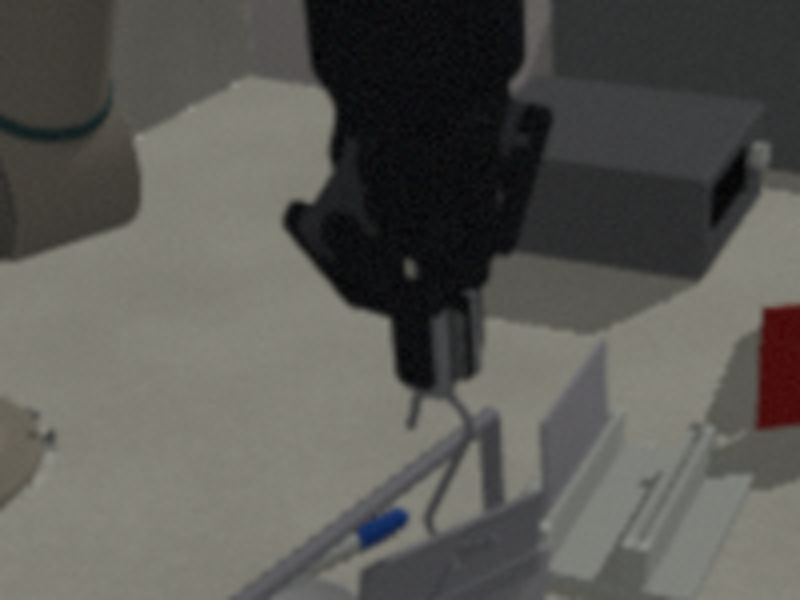

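>>> apply_moves --steps '[{"dx": 0,"dy": 0,"dz": 5,"rx": 0,"ry": 0,"rz": 0,"jaw": 255},{"dx": 0,"dy": 0,"dz": 15,"rx": 0,"ry": 0,"rz": 0,"jaw": 255},{"dx": 0,"dy": 0,"dz": 28,"rx": 0,"ry": 0,"rz": 0,"jaw": 255},{"dx": 0,"dy": 0,"dz": 42,"rx": 0,"ry": 0,"rz": 0,"jaw": 255},{"dx": 0,"dy": 0,"dz": 55,"rx": 0,"ry": 0,"rz": 0,"jaw": 255},{"dx": 0,"dy": 0,"dz": 66,"rx": 0,"ry": 0,"rz": 0,"jaw": 255},{"dx": 0,"dy": 0,"dz": 73,"rx": 0,"ry": 0,"rz": 0,"jaw": 255},{"dx": 0,"dy": 0,"dz": 75,"rx": 0,"ry": 0,"rz": 0,"jaw": 255},{"dx": 0,"dy": 0,"dz": 75,"rx": 0,"ry": 0,"rz": 0,"jaw": 255},{"dx": 0,"dy": 0,"dz": 75,"rx": 0,"ry": 0,"rz": 0,"jaw": 255}]'

```text
clock: 23.72
tool_pos: [0.625, -0.2099, 0.2962]
tcp_rot: [0.0, -0.662, 0.749, -0.001]
ft_force: [-0.6, -0.2, -1.8]
finger_gap: 0.0112
```

```bash
python3 look.py 17 110 120 200;python3 -c "
from h import *
delta([.5429,-.202,.2658],-.1247)"
```

```text
d mm [ 2.3 82.4 30. ] rot [-0.0006 -0.0002  0.0015] | at [ 0.6249 -0.2099  0.2959] t 23.875 F [-0.02  0.44 -1.33] gap 0.011
```

View pics/v17.png

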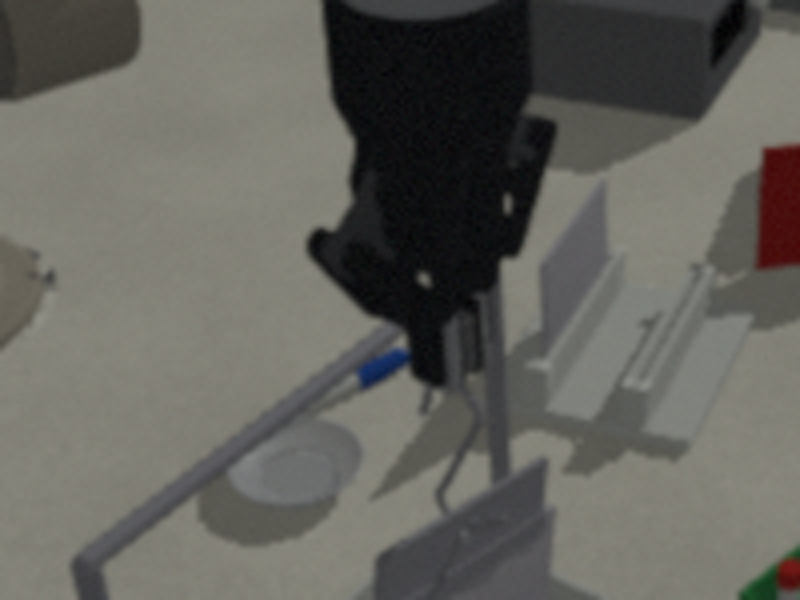

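>>> apply_moves --steps '[{"dx": 0.5,"dy": 4,"dz": 0,"rx": 0,"ry": 0,"rz": 0,"jaw": 255},{"dx": 1,"dy": 12,"dz": 0,"rx": 0,"ry": 0,"rz": 0,"jaw": 255},{"dx": 1,"dy": 22,"dz": 0,"rx": 0,"ry": 0,"rz": 0,"jaw": 255},{"dx": 1,"dy": 34,"dz": 0,"rx": 0,"ry": 0,"rz": 0,"jaw": 255},{"dx": 1,"dy": 46,"dz": 0,"rx": 0,"ry": 0,"rz": 0,"jaw": 255},{"dx": 1,"dy": 58,"dz": 0,"rx": 0,"ry": 0,"rz": 0,"jaw": 255},{"dx": 1,"dy": 67,"dz": 0,"rx": 0,"ry": 0,"rz": 0,"jaw": 255},{"dx": 1,"dy": 73,"dz": 0,"rx": 0,"ry": 0,"rz": 0,"jaw": 255},{"dx": 1,"dy": 76,"dz": 0,"rx": 0,"ry": 0,"rz": 0,"jaw": 255},{"dx": 1,"dy": 76,"dz": 0,"rx": 0,"ry": 0,"rz": 0,"jaw": 255}]'

```text
clock: 25.12
tool_pos: [0.5493, -0.2015, 0.2955]
tcp_rot: [0.0, -0.662, 0.749, -0.0]
ft_force: [0.2, -0.1, -1.8]
finger_gap: 0.0108
```

```bash
python3 look.py 18 110 140 160;python3 -c "
from h import *
delta([.5429,-.202,.2658],-.1247)"
```

```text
d mm [ 1.3  6.5 29.6] rot [ 0.0001 -0.      0.0016] | at [ 0.5495 -0.2015  0.2954] t 25.275 F [ 0.6  -0.05 -2.48] gap 0.0107
```

View pics/v18.png

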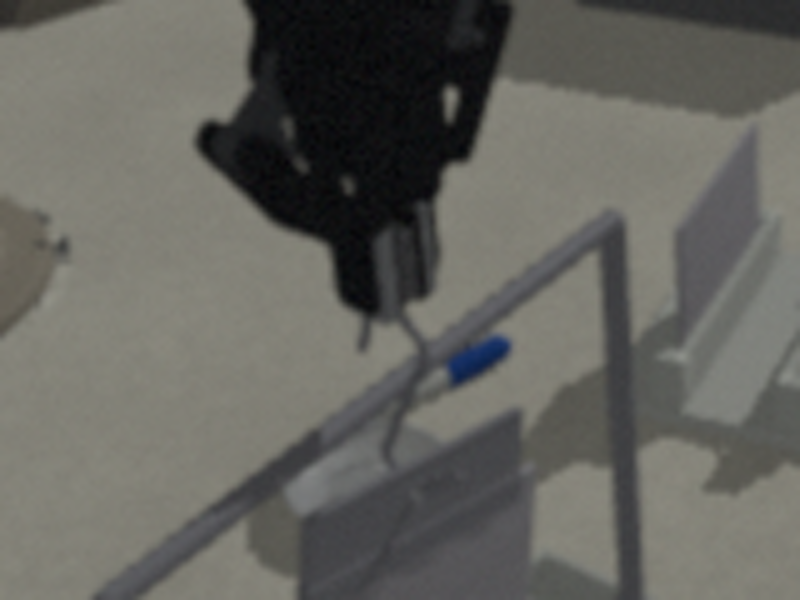

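>>> apply_moves --steps '[{"dx": 0,"dy": 0.7,"dz": 3,"rx": 0,"ry": 0,"rz": 0,"jaw": 255},{"dx": 0,"dy": 1.6,"dz": 7,"rx": 0,"ry": 0,"rz": 0,"jaw": 255},{"dx": 0,"dy": 2.5,"dz": 11,"rx": 0,"ry": 0,"rz": 0,"jaw": 255},{"dx": 0,"dy": 3.5,"dz": 15,"rx": 0,"ry": 0,"rz": 0,"jaw": 255},{"dx": 0,"dy": 4.5,"dz": 19,"rx": 0,"ry": 0,"rz": 0,"jaw": 255},{"dx": 0,"dy": 5.5,"dz": 23,"rx": 0,"ry": 0,"rz": 0,"jaw": 255},{"dx": 0,"dy": 6,"dz": 26,"rx": 0,"ry": 0,"rz": 0,"jaw": 255},{"dx": 0,"dy": 6,"dz": 26,"rx": 0,"ry": 0,"rz": 0,"jaw": 255}]'

```text
clock: 26.28
tool_pos: [0.5433, -0.2007, 0.2692]
tcp_rot: [-0.0, -0.662, 0.749, 0.0]
ft_force: [0.1, 0.3, -1.6]
finger_gap: 0.0108
```

```bash
python3 look.py 19 110 140 160;python3 -c "
from h import *
delta([.5429,-.202,.2658],-.1247)"
```

```text
d mm [1.3 0.4 3.9] rot [-0.0004 -0.0002  0.0015] | at [ 0.5435 -0.2008  0.2697] t 26.425 F [-0.41 -0.13 -1.8 ] gap 0.0109
```

View pics/v19.png

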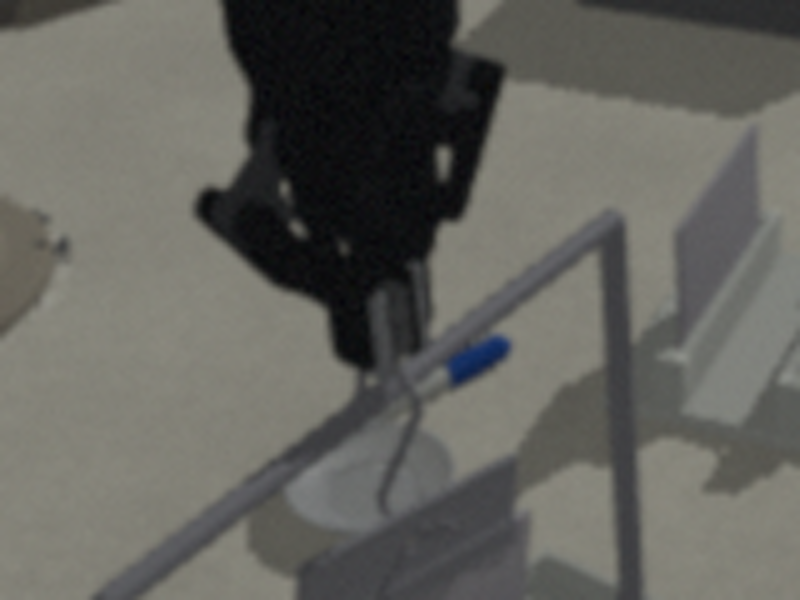

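Hook straddles the rail; lowering the last 4 mm until the rail takes the load.

>>> apply_moves --steps '[{"dx": 0,"dy": 0.2,"dz": 1,"rx": 0,"ry": 0,"rz": 0,"jaw": 255},{"dx": 0,"dy": 0.3,"dz": 2,"rx": 0,"ry": 0,"rz": 0,"jaw": 255},{"dx": 0,"dy": 0.3,"dz": 3,"rx": 0,"ry": 0,"rz": 0,"jaw": 255},{"dx": 0,"dy": 0.3,"dz": 3.6,"rx": 0,"ry": 0,"rz": 0,"jaw": 255},{"dx": 0,"dy": 0.3,"dz": 3.6,"rx": 0,"ry": 0,"rz": 0,"jaw": 255},{"dx": 0,"dy": 0.3,"dz": 3.6,"rx": 0,"ry": 0,"rz": 0,"jaw": 255}]'

```text
clock: 27.18
tool_pos: [0.543, -0.2007, 0.266]
tcp_rot: [-0.0, -0.662, 0.749, -0.0]
ft_force: [-0.1, 0.5, -1.1]
finger_gap: 0.0107
```

```bash
for i in 1 2 3; do python3 -c "
from h import *
delta([.5429,-.202,.2658],-.1247);optics.capture('scene')"; done
```

```text
d mm [ 1.3 -0.   0.2] rot [-0.0001 -0.0001  0.0015] | at [ 0.543  -0.2007  0.266 ] t 27.175 F [-0.05  0.49 -1.11] gap 0.0107
d mm [1.3 0.  0.2] rot [-0.0001 -0.0001  0.0015] | at [ 0.5431 -0.2007  0.266 ] t 27.225 F [-0.14 -0.32 -1.9 ] gap 0.0112
d mm [1.3 0.  0.2] rot [-0.0001 -0.0001  0.0015] | at [ 0.5431 -0.2007  0.266 ] t 27.275 F [ 0.62  1.01 -1.09] gap 0.0109
```

>>> apply_moves --steps '[{"dx": 0,"dy": 0,"dz": 0.4,"rx": 0,"ry": 0,"rz": 0,"jaw": 255},{"dx": 0,"dy": 0,"dz": 0.8,"rx": 0,"ry": 0,"rz": 0,"jaw": 255},{"dx": 0,"dy": 0,"dz": 0.8,"rx": 0,"ry": 0,"rz": 0,"jaw": 255},{"dx": 0,"dy": 0,"dz": 0.8,"rx": 0,"ry": 0,"rz": 0,"jaw": 255}]'

```text
clock: 27.82
tool_pos: [0.5431, -0.2008, 0.2657]
tcp_rot: [0.0, -0.662, 0.749, -0.0]
ft_force: [-2.0, 1.2, 4.6]
finger_gap: 0.0105
```

```bash
for i in 1 2 3; do python3 -c "
from h import *
delta([.5429,-.202,.2658],-.1247);optics.capture('scene')"; done
```

```text
d mm [ 1.3  0.1 -0.1] rot [-0.0008 -0.0003  0.0015] | at [ 0.5431 -0.2008  0.2657] t 27.825 F [-1.98  1.19  4.64] gap 0.0105
d mm [ 1.3  0.1 -0.2] rot [-0.0008 -0.0003  0.0015] | at [ 0.5431 -0.2007  0.2656] t 27.875 F [-2.05  0.07  4.9 ] gap 0.011
d mm [ 1.3  0.1 -0.2] rot [-0.0008 -0.0003  0.0015] | at [ 0.5431 -0.2008  0.2656] t 27.925 F [-0.47  1.05  4.53] gap 0.0109
```

>>> apply_moves --steps '[{"dx": 0,"dy": 0,"dz": -0.4,"rx": 0,"ry": 0,"rz": 0,"jaw": 255},{"dx": 0,"dy": 0,"dz": -0.4,"rx": 0,"ry": 0,"rz": 0,"jaw": 255},{"dx": 0,"dy": 0,"dz": -0.4,"rx": 0,"ry": 0,"rz": 0,"jaw": 205},{"dx": 0,"dy": 0,"dz": -0.4,"rx": 0,"ry": 0,"rz": 0,"jaw": 190},{"dx": 0,"dy": 0,"dz": -0.4,"rx": 0,"ry": 0,"rz": 0,"jaw": 150},{"dx": 0,"dy": 0,"dz": -0.4,"rx": 0,"ry": 0,"rz": 0,"jaw": 100},{"dx": 0,"dy": 0,"dz": -0.4,"rx": 0,"ry": 0,"rz": 0,"jaw": 100},{"dx": 0,"dy": 0,"dz": -0.4,"rx": 0,"ry": 0,"rz": 0,"jaw": 100}]'

```text
clock: 28.98
tool_pos: [0.5431, -0.2007, 0.2655]
tcp_rot: [-0.0, -0.662, 0.749, -0.0]
ft_force: [-0.3, 0.3, 0.1]
finger_gap: 0.0518
```

```bash
python3 look.py 20 110 140 160;python3 -c "
from h import *
delta([.5429,-.202,.2658],-.1247)"
```

```text
d mm [ 1.3  0.  -0.3] rot [-0.0001 -0.0001  0.0015] | at [ 0.5431 -0.2007  0.2655] t 29.125 F [0.81 0.49 0.18] gap 0.0517
```

View pics/v20.png

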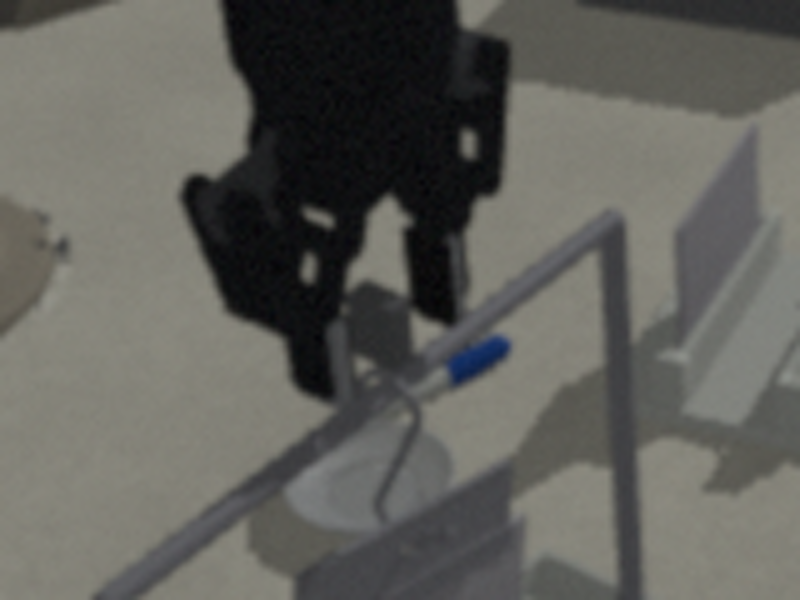

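Released and hanging. I open the fingers fully and rise straight up.

>>> apply_moves --steps '[{"dx": 0,"dy": 0,"dz": 0,"rx": 0,"ry": 0,"rz": 0,"jaw": 0},{"dx": 0,"dy": 0,"dz": 0,"rx": 0,"ry": 0,"rz": 0,"jaw": 0},{"dx": 0,"dy": 0,"dz": 0,"rx": 0,"ry": 0,"rz": 0,"jaw": 0},{"dx": 0,"dy": 0,"dz": -20,"rx": 0,"ry": 0,"rz": 0,"jaw": 0},{"dx": 0,"dy": 0,"dz": -50,"rx": 0,"ry": 0,"rz": 0,"jaw": 0},{"dx": 0,"dy": 0,"dz": -90,"rx": 0,"ry": 0,"rz": 0,"jaw": 0},{"dx": 0,"dy": 0,"dz": -110,"rx": 0,"ry": 0,"rz": 0,"jaw": 0},{"dx": 0,"dy": 0,"dz": -110,"rx": 0,"ry": 0,"rz": 0,"jaw": 0}]'

```text
clock: 30.12
tool_pos: [0.5433, -0.2009, 0.3772]
tcp_rot: [0.001, -0.662, 0.749, -0.002]
ft_force: [0.0, -0.2, 0.6]
finger_gap: 0.0856
```

```bash
python3 look.py 21 110 140 200
python3 - <<'E'
from h import *
im,d=save('scene','fin')
c='scene'
v,u=np.nonzero(d>0); P=back(c,u,v,d[v,u])
g=(P[:,2]>0.25)&(P[:,2]<0.29)&(abs(P[:,0]-.54)<.05)&(abs(P[:,1]+.2)<.05);print('grip',P[g].mean(0),np.percentile(P[g],[3,97],0))
g=(P[:,2]>0.04)&(P[:,2]<0.2)&(abs(P[:,0]-.545)<.03)&(abs(P[:,1]+.2)<.09);print('plate',g.sum(),np.percentile(P[g],[2,50,98],0))
print(telemetry.get_state()['clock'])
E
```

```text
grip [ 0.54657476 -0.20490471  0.26704341] [[ 0.53439513 -0.20859189  0.25189481]
 [ 0.55539466 -0.19763299  0.27808816]]
plate 2021 [[ 0.53421229 -0.26135988  0.06732332]
 [ 0.54405937 -0.20837045  0.12745971]
 [ 0.55287267 -0.14500095  0.18230855]]
30.325
```

View pics/v21.png

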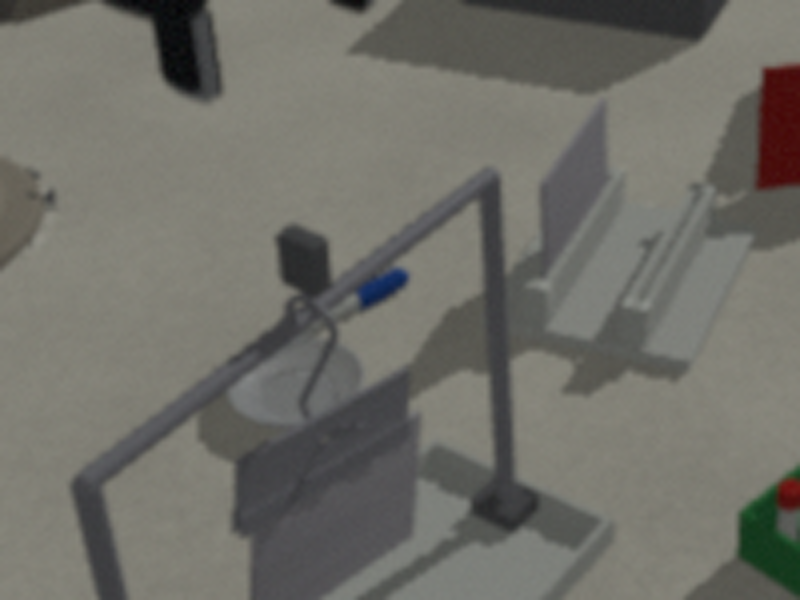

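>>> apply_moves --steps '[{"dx": 0,"dy": 0,"dz": 0,"rx": 0,"ry": 0,"rz": 0,"jaw": 0},{"dx": 0,"dy": 0,"dz": 0,"rx": 0,"ry": 0,"rz": 0,"jaw": 0},{"dx": 0,"dy": 0,"dz": 0,"rx": 0,"ry": 0,"rz": 0,"jaw": 0},{"dx": 0,"dy": 0,"dz": 0,"rx": 0,"ry": 0,"rz": 0,"jaw": 0},{"dx": 0,"dy": 0,"dz": 0,"rx": 0,"ry": 0,"rz": 0,"jaw": 0},{"dx": 0,"dy": 0,"dz": 0,"rx": 0,"ry": 0,"rz": 0,"jaw": 0},{"dx": 0,"dy": 0,"dz": 0,"rx": 0,"ry": 0,"rz": 0,"jaw": 0},{"dx": 0,"dy": 0,"dz": 0,"rx": 0,"ry": 0,"rz": 0,"jaw": 0},{"dx": 0,"dy": 0,"dz": 0,"rx": 0,"ry": 0,"rz": 0,"jaw": 0},{"dx": 0,"dy": 0,"dz": 0,"rx": 0,"ry": 0,"rz": 0,"jaw": 0}]'

```text
clock: 31.58
tool_pos: [0.5431, -0.2007, 0.3755]
tcp_rot: [-0.0, -0.662, 0.749, -0.0]
ft_force: [0.9, -0.7, 0.2]
finger_gap: 0.0853
```

```bash
python3 - <<'E'
from h import *
F=[]
for i in range(6):
    im,d=save('scene','w%d'%i)
    v,u=np.nonzero(d>0); P=back('scene',u,v,d[v,u])
    g=(P[:,2]>0.05)&(P[:,2]<0.2)&(abs(P[:,0]-.545)<.04)&(abs(P[:,1]+.2)<.09);l=g&(P[:,2]<.1)
    print(telemetry.get_state()['clock'],np.median(P[g],0).round(4),np.median(P[l],0).round(4),P[g][:,1].min().round(3),P[g][:,1].max().round(3))
E
python3 look.py 22 110 140 200
```

```text
31.625 [ 0.5439 -0.2084  0.1271] [ 0.546  -0.1989  0.085 ] -0.268 -0.136
31.675 [ 0.544  -0.2085  0.1274] [ 0.546  -0.1998  0.0849] -0.267 -0.133
31.725 [ 0.544  -0.2084  0.127 ] [ 0.5459 -0.2003  0.0847] -0.268 -0.135
31.775 [ 0.544  -0.2084  0.1274] [ 0.546  -0.1997  0.0851] -0.267 -0.136
31.825 [ 0.544  -0.2083  0.1274] [ 0.5458 -0.1994  0.085 ] -0.268 -0.133
31.875 [ 0.544  -0.208   0.1272] [ 0.5457 -0.2007  0.0851] -0.268 -0.135
```

View pics/v22.png

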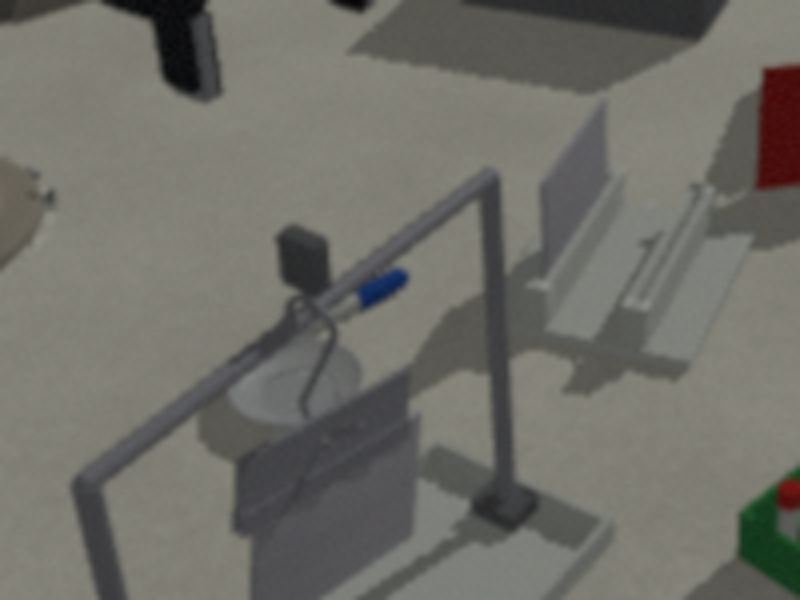

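The plate hangs still and free over the tray, with the hook on the rail between the posts. The plain plate is still upright in its slot, so I'm handing in.

```bash
python3 -c "
from plant import workorder
print(workorder.hand_in())"
```

```text
the job is handed in; nothing more can be done
None
```

The gel plate now hangs on the S-hook, on the drying rail between the posts and free over the drip tray. The gripper has let go and backed off. I handed in at about 32 s of the 72 s allowed; hand-in gave no verdict.

- **Finding the hole:** the strip showed up about 11 mm off-centre in the pictures, so I aimed at its middle. The tip went through on the first try, with nothing above sensor noise (about 1 N) at any reading on the way in.
- **Lifting:** the hook then took roughly 1.5–2 N of load and raised the plate clear of the rack. The fingers stayed on the grip throughout.
- **Hanging:** the rail took the load before I opened the jaws. The highest reading was about 5 N, from the hook seating on the rail.
- **Last checks:** six pictures over 0.25 s showed the plate at rest to under 1 mm. The lowest part of the plate I measured was about 67 mm up. The plain plate still stands upright in its slot.

**What didn't go smoothly:**
- The first move was refused because the rows had missing fields, so I resent it; nothing had moved.
- The two cameras disagreed by about 4 mm in x, so I used the mean for the plate and rail, and it fitted.
- The plate hangs slightly tilted because the hole is off its centre.

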